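Lay out a castor kit between the stop blocks

TASK

Lay out the parts of one castor on the dark steel plate, in a straight row between the red and the yellow stop block: the blue wheel lying flat midway between the two blocks, the zinc fork standing on its legs midway between the wheel and the red block, and the axle bolt standing on its head midway between the wheel and the yellow block. Then lay the white spacer ring flat and centred on top of the wheel, and the brass nut flat and centred on top of the fork. Leave the black wheel and the wrench where they lie, and let go of everything.

Things in the scene. Friction and masses are not known exactly. Their poses are not given: they have to be found in the camera images.
- plate: Dark steel layout plate, fixed, 76 x 450 x 6 mm, its top 6 mm above the table. Origin at the centre of its underside, on the table. Its y axis runs along its length (at most 10 degrees off the world's y), its x axis across it, z up. The stop blocks stand on it, 200 mm either side of its centre; which is on which side varies.
- red_stop: Red painted stop block, fixed on the plate, 36 x 36 mm, 40 mm high; origin at the centre of its underside, on the plate's top. 400 mm from the yellow block, centre to centre.
- yellow_stop: Yellow painted stop block, fixed on the plate, 36 x 36 mm, 40 mm high; origin at the centre of its underside, on the plate's top.
- wheel_center (a point): Blue castor wheel with a light grey hub ring, lying flat on the table, 60 mm diameter, 30 mm thick, about 140 g. The point is its centre, 15 mm above its underside; z is the wheel's axis. Top and bottom are flat.
- spacer_mid (a point): White plastic spacer ring lying flat on the table, 40 mm outer and 16 mm inner diameter, 12 mm high, 25 g. The point is its centre, 6 mm above its underside; z up.
- fork_mid (a point): Zinc-plated castor fork standing on its two legs on the table, 65 mm high, about 180 g. On top a flat round head, 46 mm diameter and 8 mm thick; below it two flat legs, each 4 mm thick and 34 mm wide, at the two ends of its x axis, 46 mm over their outer faces, so it is best gripped along x across the legs (between the legs it is open along y). The point is its centre, 32.5 mm above its feet; z up. The x axis starts within 30 degrees of the world's x.
- bolt_mid (a point): Zinc axle bolt standing on its head on the table, shank up: round flange 34 mm diameter and 3 mm thick at the bottom, hexagon head 24 mm across flats up to 12 mm, then a plain round shank 16 mm diameter up to 80 mm; about 140 g. The point is on its axis at half height, 40 mm above its underside; z up, along the shank.
- nut_mid (a point): Large brass hexagon nut lying flat on the table, 36 mm across flats, 42 mm across corners, 18 mm high, about 100 g, its dark bore only a shallow look. The point is its centre, 9 mm above its underside; z up; its x axis is square to one pair of flats.
- black_wheel_center (a point): Black castor wheel, same shape and size as the blue one (60 mm diameter, 30 mm thick), lying flat among the parts; not part of the job, to be left alone. The point is its centre, 15 mm above its underside.
- wrench: Steel wrench, 190 mm long, lying on the table to the left of the plate, roughly along the world's x; to be left alone. Origin at the middle of its underside; x along its length.
Things that resemble listed ones, but are neither listed nor needed, are in the scene too. What is shaped like the part that bears fork_mid but green is not meant.

How it is judged:
By the outcome, as a careful person would: the job done as asked, in the order asked, and still so for the second after the job is handed in, with the robot touching nothing.
It also fails if it takes over 128 s, if anything falls off the work surface, if the arm or the gripper's body presses on something with over 40 N, if the wrist force passes 120 N, or if a joint passes its speed limit or range.

ROBOT

A 6-joint arm with a two-finger parallel gripper is mounted at the origin on the work surface. World frame = base frame: x ahead of the robot, y to its left, z up, the work surface at z = 0. Lengths are in mm, angles in rad, forces in N, time in s.
With the tool pointing down it reaches from about 300 to 775 mm from the base axis. Payload 14.6 kg.
Tool frame: the origin (TCP) lies midway between the tips of the shut fingers; the grasp point (between the pads) lies 19 mm behind it (pinch_z is the distance from the TCP to the grasp point, in mm); z points along the fingers, y is the direction in which the jaws open and shut (so a half turn about z gives the same grasp; the last joint's range is limited). The gripper opens to 94 mm and grips with 3 to 60 N. Pads are 16 mm wide; open, the fingers measure 119 mm over their backs; the gripper's body (75 mm by 177 mm) begins 78 mm behind the grasp point.
Start: joints at [-1.388, 0.3, 1.521, -0, 1.321, -0.067], TCP at [135.959, -532.92, 168.646] pointing down, gripper open.
Joint ranges: [-3.03, 3.03], [-0.79, 2.21], [0.23, 2.52], [-1.04, 4.18], [0, 3.07], [-2.55, 2.55]. Speed limits (rad/s): [2.22, 2.22, 2.57, 3.14, 3.14, 3.14].

INTERFACE

Orientations are given as [roll, pitch, yaw] about the fixed x, y, z axes, in that order (R = Rz(yaw) Ry(pitch) Rx(roll)).
In Python, from cell import read_state, camera, sign_off, pinch_z gives the robot as it stands. The module is installed in compiled form; this text tells all that it offers.
- The arm moves only by the tool servo_tool, never from a script. Its argument "series" is a list of rows, each a list of 6 numbers: the shift along the tool's x, y, z in cm, then the turn, a rotation vector about the tool's x, y, z in rad. In form: [[tx, ty, tz, rx, ry, rz], ...]. A call has exactly 10 rows; each row is the pose to reach, as a shift and turn from the pose commanded when the call began, along the tool's axes at that moment; what a row does not reach only later rows make up. A row lasts 1/12 s, in which the tool goes at most 41.7 mm and 7.16 degrees, less where a joint would pass 70% of its speed; a pose out of reach is approached as far as the arm can. A call with a gripper value outside its range is refused whole. "gripper" is the finger opening in cm, from 0 to 9.4, set as the call begins (left out, the last holds). The fingers move at their own pace and stop on an object; "grip_force" is the grip in N (left out, the last holds). Time passes only in rows, so rows that repeat a pose let the fingers close, or fill a call up. It gives the time, the measured TCP pose, the force and the opening at its end, in the units of the state.
- read_state(): the state, without advancing time (a new reading comes with each control period).
- camera(name): name is "side" or "top"; returns a dict with "pixels" (400x640x3 uint8, red, green, blue), "fx", "fy", "cx", "cy" (pixels), "pose" (4x4, takes a point from camera to world coordinates). Camera axes: x right, y down, z forward; pixel columns grow to the right and rows downward; lengths in mm; the calibration is good to about 2 mm. A picture is of the moment at which its call begins. There is no depth.
- sign_off(): hands the job in, once; it reports no verdict.
The state is a dict: "clock": time; "joints": joint angles; "qd": joint speeds; "effort": joint torques, N m; "eef_pos": TCP position; "eef_rot": TCP orientation; "wrist_force": force on the tool from outside, world axes, zero at the start; "moment": the same for the moment, N m; "finger_gap": finger opening in mm.
Only numpy, scipy, OpenCV 4.12 (cv2) and the standard library are available. Lean on these libraries where they do the work, as an engineer would, in place of code of your own. Each camera call takes 0.05 s, during which the arm holds its last target.

## Working session

There is one attempt and no reset: what is moved stays moved. The work goes in short steps, Python scripts to look and compute and a tool call to move; the robot and the scene stay as the last step left them, time stands still between calls to the robot, and variables do not carry over. Pictures are saved under pics/ and viewed, and the job is handed in when it is done.

Besides the shell and the picture viewer there is one more tool, called after "Call:" as name(argument=value, ...) on one line, values as JSON. servo_tool: Moves the arm, as the interface text tells. Its arguments: {"type":"object","properties":{"series":{"type":"array"},"gripper":{"type":"number"},"grip_force":{"type":"number"}},"required":["series"]}

```bash
mkdir -p pics
cat > h.py <<'E'
import numpy as np, cv2
from cell import read_state, camera, sign_off, pinch_z
def snap(name,out):
    c=camera(name); cv2.imwrite('pics/'+out,c['pixels'][:,:,::-1]); np.savez(''+name+'.npz',**c); return c
def load(name): 
    d=np.load(''+name+'.npz'); return {k:d[k] for k in d}
def onplane(c,u,v,z):
    d=np.array([(u-c['cx'])/c['fx'],(v-c['cy'])/c['fy'],1.0]); P=c['pose']; w=P[:3,:3]@d; o=P[:3,3]
    return o+w*(z-o[2])/w[2]
def proj(c,p):
    P=c['pose']; q=P[:3,:3].T@(np.array(p,float)-P[:3,3]); return np.array([c['fx']*q[0]/q[2]+c['cx'],c['fy']*q[1]/q[2]+c['cy']])
E
python3 - <<'E'
from h import *
for n in('top','side'):
    c=snap(n,n+'0.png'); print(n,c['fx'],c['cx'],c['cy'],np.round(c['pose'],3).tolist())
print(read_state(),pinch_z)
E
```

```text
top 508.8178600377048 315.3908477010078 204.02129396213724 [[0.004, -0.992, 0.126, 437.688], [-1.0, -0.004, -0.002, 7.364], [0.002, -0.126, -0.992, 1424.347], [0.0, 0.0, 0.0, 1.0]]
side 410.13602518294215 318.63872702614987 201.78966427267198 [[-0.697, -0.47, 0.542, 121.144], [-0.717, 0.436, -0.543, 509.894], [0.018, -0.767, -0.641, 625.73], [0.0, 0.0, 0.0, 1.0]]
{'clock': 0.1, 'joints': array([-1.38761270e+00,  3.00399661e-01,  1.52152165e+00, -8.42781621e-08,
        1.32068304e+00, -6.65990720e-02]), 'qd': array([-0.00150222, -0.00425653, -0.00139226, -0.0011326 , -0.00036252,
        0.00097498]), 'effort': array([ 8.85029931e-04, -5.32644796e+01, -3.53282976e+01,  7.09212665e-02,
        2.35120731e-02, -6.67363543e-05]), 'eef_pos': array([ 135.9047868 , -532.66632688,  168.15067224]), 'eef_rot': array([-3.14058320e+00, -6.72466684e-05,  2.49782690e-01]), 'wrist_force': array([-0.10109327, -0.48618854,  0.09677762]), 'moment': array([-0.05561305,  0.02045107, -0.07044599]), 'finger_gap': 93.76095538760885} 18.8
```

View pics/top0.png

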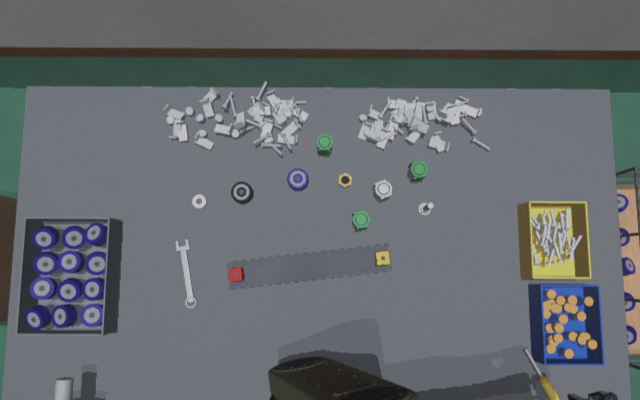

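View pics/side0.png

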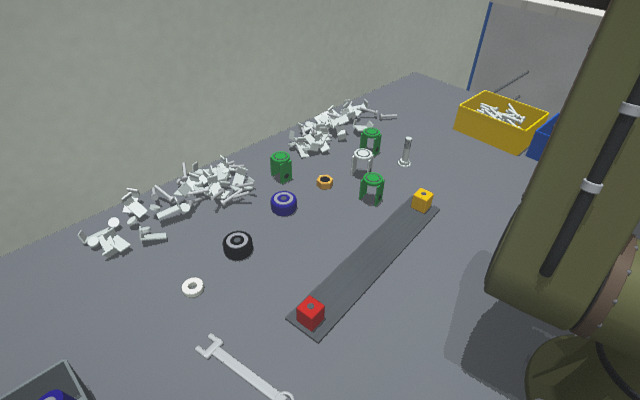

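Run:
```python
from h import *
c=load('top'); im=c['pixels'][:,:,::-1]
a=cv2.resize(im[125:300,180:450],None,fx=2.9,fy=2.9,interpolation=cv2.INTER_CUBIC); cv2.imwrite('pics/topc.png',a)
c=load('side'); im=c['pixels'][:,:,::-1]
a=cv2.resize(im[110:350,170:450],None,fx=2.5,fy=2.5,interpolation=cv2.INTER_CUBIC); cv2.imwrite('pics/sidec.png',a)
```

```text
(no output)
```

View pics/topc.png

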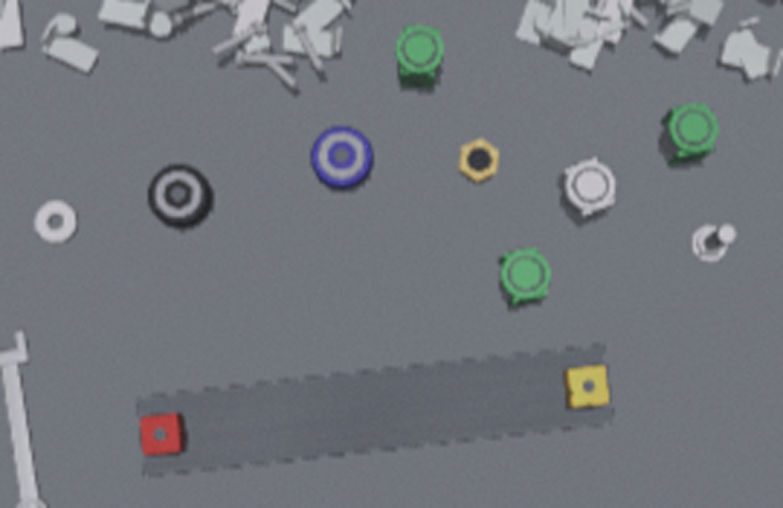

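View pics/sidec.png

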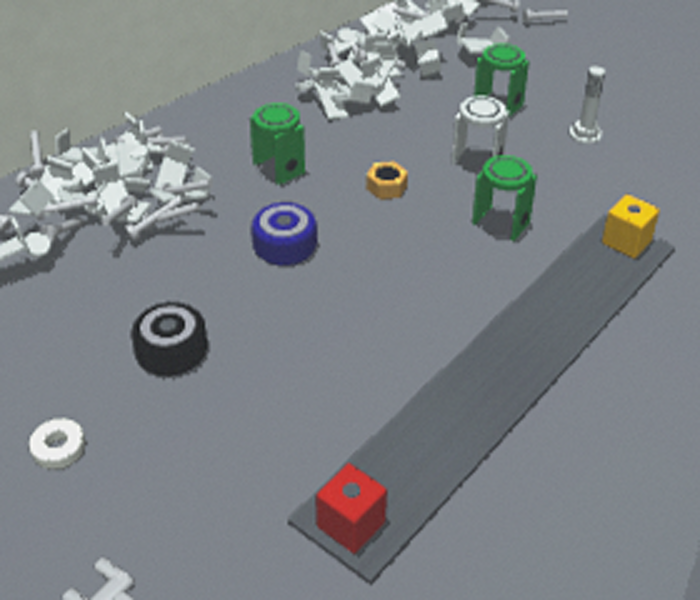

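```bash
cat > meas.py <<'E'
from h import *
def blob(c,kind,box):
    x0,y0,x1,y1=box; im=c['pixels'][y0:y1,x0:x1]
    im=cv2.resize(im,None,fx=4,fy=4,interpolation=cv2.INTER_CUBIC)
    h=cv2.cvtColor(im,cv2.COLOR_RGB2HSV).astype(int); H,S,V=h[...,0],h[...,1],h[...,2]
    m={'blue':(H>110)&(H<130)&(S>110),'red':((H<8)|(H>172))&(S>120),'yel':(H>14)&(H<32)&(S>100),
       'white':(V>150)&(S<40),'brass':(H>10)&(H<30)&(S>70),'green':(H>45)&(H<80)&(S>90)}[kind].astype(np.uint8)
    cs,_=cv2.findContours(m,cv2.RETR_EXTERNAL,cv2.CHAIN_APPROX_NONE)
    k=max(cs,key=cv2.contourArea); hu=cv2.convexHull(k)
    M=cv2.moments(hu); f=lambda p:((p+.5)/4-.5)
    return f(M['m10']/M['m00'])+x0, f(M['m01']/M['m00'])+y0, M['m00']/16, hu[:,0,:]
E
python3 - <<'E'
from meas import *
t=load('top');s=load('side')
B={'wheel':('blue',(280,162,316,197),15),'spacer':('white',(188,190,211,212),12),'fork':('white',(370,175,399,204),65),'bolt':('white',(414,200,436,220),3),'nut':('brass',(335,170,356,190),18),'red':('red',(225,262,246,286),46),'yel':('yel',(372,248,394,270),46)}
for n,(k,b,z) in B.items():
    u,v,a,hu=blob(t,k,b); print(n,round(u,1),round(v,1),round(a),np.round(onplane(t,u,v,z),1), 'bbox',np.ptp(hu,axis=0)/4)
# hand points on features, top and side
T={'wheel':((342,157),(285,220),30),'spacer':((55.5,222),(57,439),12),'fork':((590,187),(482,108),65),'boltflange':((711,243),(586,132),3),'bolttop':((727,234),(597,71),80),'nut':((480,159),(387,171),18),'red':((160,434),(351,490),46),'yel':((588.5,386),(634,210),46),'black':((178,194),(169,325),30)}
for n,(a,b,z) in T.items():
    a=(a[0]/2.9+180-.3,a[1]/2.9+125-.3); b=(b[0]/2.5+170-.3,b[1]/2.5+110-.3)
    print(n,np.round(onplane(t,*a,z),1),np.round(onplane(s,*b,z),1))
E
```

```text
wheel 297.4 178.8 332 [688.2  55.5  15. ] bbox [20.5 20.5]
spacer 198.5 200.9 159 [625.  331.8  12. ] bbox [14.   14.25]
fork 383.2 188.5 251 [ 653.9 -178.5   65. ] bbox [17.  19.5]
bolt 425.4 207.8 148 [ 609.3 -305.     3. ] bbox [15.   12.75]
nut 344.6 180.0 144 [685.  -76.9  18. ] bbox [13.   14.25]
red 235.3 274.3 174 [422.1 218.9  46. ] bbox [13.75 13.75]
yel 381.9 257.9 186 [ 467.6 -175.1   46. ] bbox [15.   14.25]
wheel [685.6  54.4  30. ] [690.2  53.4  30. ]
spacer [623.9 330.9  12. ] [626.4 331.2  12. ]
fork [ 652.  -178.3   65. ] [ 657.7 -178.3   65. ]
boltflange [ 607.4 -303.5    3. ] [ 609.8 -301.7    3. ]
bolttop [ 606.6 -301.5   80. ] [ 608.9 -299.8   80. ]
nut [686.4 -78.6  18. ] [691.4 -79.9  18. ]
red [422. 220.  46.] [424.9 220.1  46. ]
yel [ 467.9 -177.1   46. ] [ 470.2 -176.1   46. ]
black [649.  210.7  30. ] [651.6 209.6  30. ]
```

```bash
cat > mv.py <<'E'
# usage: mv.py yaw x y z [x y z ...]  -> tool-frame shift (cm) and rz
import sys
from h import *
from scipy.spatial.transform import Rotation as R
a=list(map(float,sys.argv[1:])); s=read_state(); p=s['eef_pos']; r=R.from_euler('xyz',s['eef_rot'])
print('at',p.round(1),s['eef_rot'].round(4),'gap',round(s['finger_gap'],1),'t',round(s['clock'],1),'F',s['wrist_force'].round(1))
rv=(r.inv()*R.from_euler('xyz',[np.pi,0,a[0]])).as_rotvec()
for i in range(1,len(a),3): print(a[i:i+3],(r.inv().apply(np.array(a[i:i+3])-p)/10).round(2),'rot',rv.round(3))
E
python3 mv.py 1.686 688 54 110
python3 - <<'E'
from h import *
c=load('top'); im=c['pixels'][:,:,::-1]
A=[cv2.resize(im[v-15:v+15,u-15:u+15],(390,390),interpolation=cv2.INTER_CUBIC) for u,v in((384,189),(345,180))]
cv2.imwrite('pics/z.png',np.hstack(A))
E
```

```text
at [ 135.9 -532.7  168.2] [-3.1406e+00 -1.0000e-04  2.4980e-01] gap 93.8 t 0.1 F [-0.1 -0.5  0.1]
[688.0, 54.0, 110.0] [ 68.   -43.19   5.86] rot [-1.000e-03 -1.000e-03 -1.436e+00]
```

View pics/z.png

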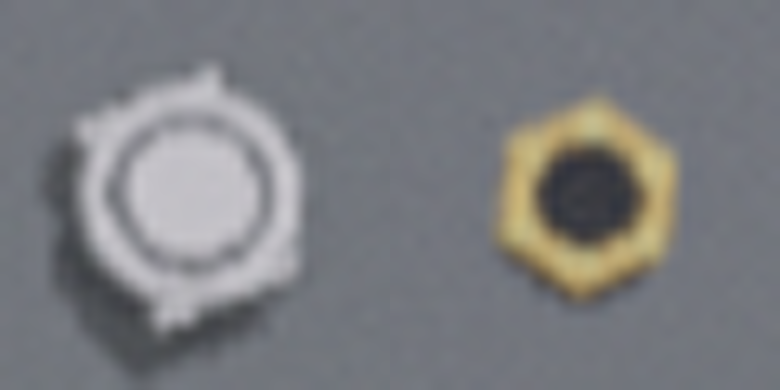

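Left: the zinc fork, leg corners at crop (85,125), (210,75), (175,320), (295,275), which puts its x axis about 21° from world x. It is the only non-green one; the green forks at (325,143), (419,170) and (361,220) are excluded. Right: the nut, corners at (597,95) and (580,298), with a flat normal at about 25°. First I go above the blue wheel at (298,179). The wheel at (242,192) is black and stays.

Call:
servo_tool(series=[[68, -43.2, 5.9, 0, 0, -1.436], [68, -43.2, 5.9, 0, 0, -1.436], [68, -43.2, 5.9, 0, 0, -1.436], [68, -43.2, 5.9, 0, 0, -1.436], [68, -43.2, 5.9, 0, 0, -1.436], [68, -43.2, 5.9, 0, 0, -1.436], [68, -43.2, 5.9, 0, 0, -1.436], [68, -43.2, 5.9, 0, 0, -1.436], [68, -43.2, 5.9, 0, 0, -1.436], [68, -43.2, 5.9, 0, 0, -1.436]], gripper=9.4, grip_force=25)

```text
clock: 0.93
eef_pos: [421.7, -228.4, 138.0]
eef_rot: [-3.142, -0.0, 1.506]
wrist_force: [0.6, -1.2, -0.0]
finger_gap: 94.0
```

```bash
python3 mv.py 1.686 688 54 110
```

```text
at [ 421.7 -228.4  138. ] [-3.1415e+00 -1.0000e-04  1.5059e+00] gap 94.0 t 0.9 F [ 0.6 -1.2 -0. ]
[688.0, 54.0, 110.0] [29.91 24.75  2.8 ] rot [-0.   -0.   -0.18]
```

Call:
servo_tool(series=[[29.9, 24.7, 2.8, 0, 0, -0.18], [29.9, 24.7, 2.8, 0, 0, -0.18], [29.9, 24.7, 2.8, 0, 0, -0.18], [29.9, 24.7, 2.8, 0, 0, -0.18], [29.9, 24.7, 2.8, 0, 0, -0.18], [29.9, 24.7, 2.8, 0, 0, -0.18], [29.9, 24.7, 2.8, 0, 0, -0.18], [29.9, 24.7, 2.8, 0, 0, -0.18], [29.9, 24.7, 2.8, 0, 0, -0.18], [29.9, 24.7, 2.8, 0, 0, -0.18]])

```text
clock: 1.77
eef_pos: [689.9, 54.7, 108.5]
eef_rot: [-3.14, -0.001, 1.683]
wrist_force: [-1.2, -1.1, -0.1]
finger_gap: 94.0
```

```bash
python3 mv.py 1.686 688 54 110 688 54 60 688 54 6
python3 - <<'E'
from h import *
t=snap('top','top1.png'); s=snap('side','side1.png')
a=cv2.resize(t['pixels'][130:230,240:360,::-1],(480,400)); b=cv2.resize(s['pixels'][130:280,220:360,::-1],(373,400)); cv2.imwrite('pics/c1.png',np.hstack([a,b])[:, :800])
E
```

```text
at [689.9  54.7 108.5] [-3.1403e+00 -7.0000e-04  1.6827e+00] gap 94.0 t 1.8 F [-1.2 -1.1 -0.1]
[688.0, 54.0, 110.0] [-0.05 -0.19 -0.15] rot [-0.001 -0.001 -0.003]
[688.0, 54.0, 60.0] [-0.05 -0.19  4.85] rot [-0.001 -0.001 -0.003]
[688.0, 54.0, 6.0] [-0.05 -0.18 10.25] rot [-0.001 -0.001 -0.003]
```

View pics/c1.png

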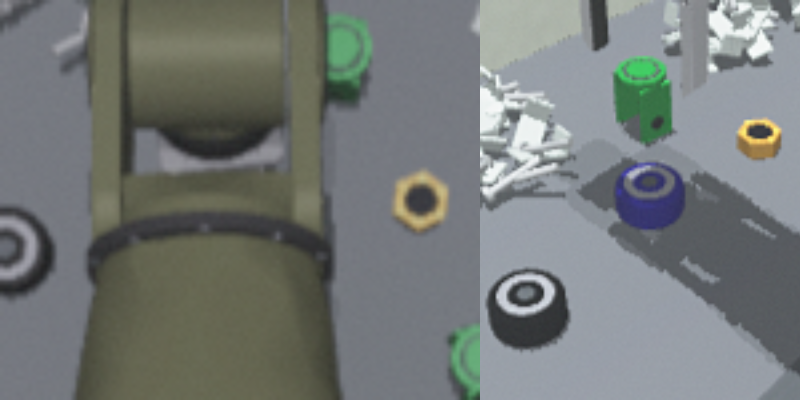

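Call:
servo_tool(series=[[0, 0, 3.5, 0, 0, 0], [0, 0, 7, 0, 0, 0], [0, 0, 9, 0, 0, 0], [0, 0, 10.2, 0, 0, 0], [0, 0, 10.2, 0, 0, 0], [0, 0, 10.2, 0, 0, 0], [0, 0, 10.2, 0, 0, 0], [0, 0, 10.2, 0, 0, 0], [0, 0, 10.2, 0, 0, 0], [0, 0, 10.2, 0, 0, 0]])

```text
clock: 2.7
eef_pos: [688.7, 50.4, 9.2]
eef_rot: [3.14, 0.0, 1.68]
wrist_force: [0.0, -0.3, -0.4]
finger_gap: 94.1
```

Call:
servo_tool(series=[[0, 0, 0, 0, 0, 0], [0, 0, 0, 0, 0, 0], [0, 0, 0, 0, 0, 0], [0, 0, 0, 0, 0, 0], [0, 0, 0, 0, 0, 0], [0, 0, 0, 0, 0, 0], [0, 0, 0, 0, 0, 0], [0, 0, 0, 0, 0, 0], [0, 0, 0, 0, 0, 0], [0, 0, 0, 0, 0, 0]], gripper=5.0)

```text
clock: 3.53
eef_pos: [688.3, 50.4, 8.2]
eef_rot: [3.142, 0.0, 1.68]
wrist_force: [0.4, 0.3, 0.4]
finger_gap: 50.0
```

```bash
python3 mv.py 1.686 446 22 12
python3 - <<'E'
from h import *
s=snap('side','side2.png'); cv2.imwrite('pics/c2.png',cv2.resize(s['pixels'][130:280,180:400,::-1],(733,500)))
E
```

```text
at [688.3  50.4   8.2] [3.1416 0.     1.6798] gap 50.0 t 3.5 F [0.4 0.3 0.4]
[446.0, 22.0, 12.0] [ -0.19 -24.4   -0.38] rot [ 0.     0.    -0.006]
```

View pics/c2.png

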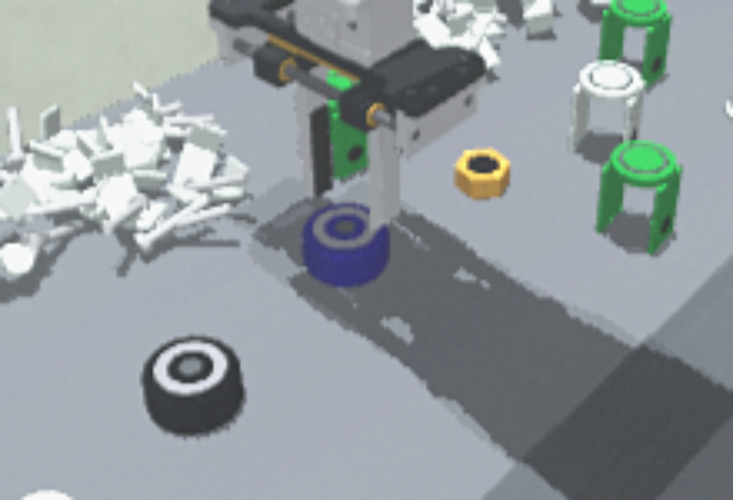

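Run:
```python
from h import *
s=load('side'); t=load('top')
for p in [(688,50,8),(688+25,53,8),(688-25,47,8),(688,54,30)]:
    q=proj(s,p); print(p,q.round(1),((q-[180,130])*733/220).round(0), proj(t,p).round(1))
from meas import blob
u,v,a,_=blob(s,'blue',(240,150,320,240));print(u,v,a,onplane(s,u,v,15))
cv2.imwrite('pics/c3.png',cv2.resize(s['pixels'][175:225,255:315,::-1],(720,600),interpolation=cv2.INTER_CUBIC))
```

```text
(688, 50, 8) [285.8 204.8] [352. 249.] [299.4 179.4]
(713, 53, 8) [277.9 200.4] [326. 234.] [298.5 170.7]
(663, 47, 8) [293.9 209.4] [379. 265.] [300.4 188.1]
(688, 54, 30) [284.1 198.3] [347. 227.] [297.8 178. ]
282.86177926820704 204.2524960788445 444.96875 [687.716297    58.75411908  15.        ]
```

View pics/c3.png

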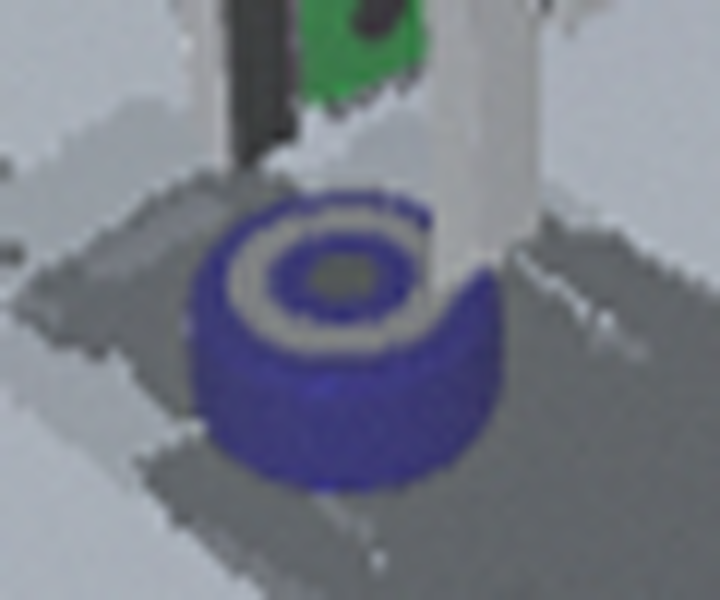

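Run:
```python
from h import *
s=load('side')
for z in (8,20,30,40):
    print(z,proj(s,(721,54,z)).round(1),proj(s,(713,53,z)).round(1),proj(s,(663,47,z)).round(1),proj(s,(655,47,z)).round(1))
print(read_state())
```

```text
8 [275.4 199. ] [277.9 200.4] [293.9 209.4] [296.2 211.1]
20 [275.1 195. ] [277.6 196.4] [293.8 205.4] [296.1 207.1]
30 [274.9 191.7] [277.4 193.1] [293.7 202.1] [296.  203.7]
40 [274.7 188.3] [277.2 189.7] [293.6 198.7] [296.  200.3]
{'clock': 3.5833, 'joints': array([ 2.00986779e-02,  7.62828014e-01,  1.20867419e+00,  2.59659799e-05,
        1.17015268e+00, -8.89180511e-02]), 'qd': array([ 0.00015368, -0.00032414,  0.00050873,  0.00010108,  0.0008259 ,
        0.00076348]), 'effort': array([ 4.83573440e-04, -7.47981620e+01, -3.30069888e+01,  6.69891480e-02,
        2.31648213e-02,  9.03182126e-06]), 'eef_pos': array([688.31269972,  50.45078421,   8.19699669]), 'eef_rot': array([-3.14153279e+00, -2.93407762e-05,  1.67980293e+00]), 'wrist_force': array([-0.20160525,  0.46921481, -0.11159195]), 'moment': array([-0.1069675 , -0.10964975,  0.00674188]), 'finger_gap': 49.853235687880094}
```

Call:
servo_tool(series=[[0, 0, 0, 0, 0, 0], [0, 0, 0, 0, 0, 0], [0, 0, 0, 0, 0, 0], [0, 0, 0, 0, 0, 0], [0, 0, 0, 0, 0, 0], [0, 0, 0, 0, 0, 0], [0, 0, 0, 0, 0, 0], [0, 0, 0, 0, 0, 0], [0, 0, 0, 0, 0, 0], [0, 0, 0, 0, 0, 0]], gripper=9.4)

```text
clock: 4.42
eef_pos: [688.3, 50.4, 8.2]
eef_rot: [3.142, -0.0, 1.68]
wrist_force: [0.4, -0.1, 0.2]
finger_gap: 93.9
```

Run:
```python
from h import *
s=snap('side','side3.png'); st=read_state(); print(st['eef_pos'],st['finger_gap'])
cv2.imwrite('pics/c4.png',cv2.resize(s['pixels'][130:230,230:330,::-1],(600,600),interpolation=cv2.INTER_CUBIC))
for p in [(735,56,8),(641,45,8),(735,56,38),(641,45,38)]: print(p,proj(s,p).round(1),((proj(s,p)-[230,130])*6).round(0))
for p in [(737,60,108),(643,49,108),(737,60,138),(643,49,138)]: print(p,proj(s,p).round(1))
```

```text
[688.31486577  50.4225941    8.18602718] 93.88457642880887
(735, 56, 8) [270.9 196.6] [246. 400.]
(641, 45, 8) [301.  213.7] [426. 502.]
(735, 56, 38) [270.2 186.6] [241. 340.]
(641, 45, 38) [300.9 203.6] [425. 441.]
(737, 60, 108) [266.4 162. ]
(643, 49, 108) [298.5 178.6]
(737, 60, 138) [265.6 150.5]
(643, 49, 138) [298.3 166.9]
```

View pics/c4.png

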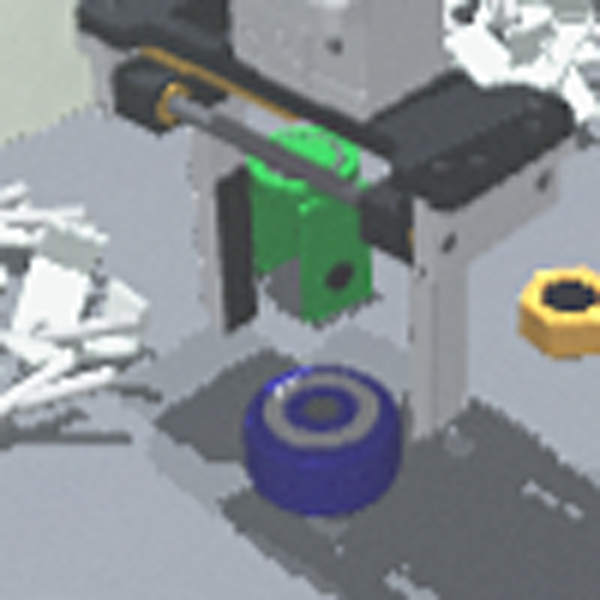

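Both fingertips (crop (235,330) and (430,435)) project to z ≈ 38 mm. The reported TCP z is 8, so the tips sit about 30 mm above it. I'll lower in small steps and watch the force.

Call:
servo_tool(series=[[0.3, 0, 0.4, 0, 0, 0], [0.4, 0, 0.8, 0, 0, 0], [0.4, 0, 1.2, 0, 0, 0], [0.4, 0, 1.5, 0, 0, 0], [0.4, 0, 1.8, 0, 0, 0], [0.4, 0, 2.0, 0, 0, 0], [0.4, 0, 2.2, 0, 0, 0], [0.4, 0, 2.3, 0, 0, 0], [0.4, 0, 2.3, 0, 0, 0], [0.4, 0, 2.3, 0, 0, 0]])

```text
clock: 5.3
eef_pos: [687.9, 54.4, -14.7]
eef_rot: [3.142, -0.0, 1.68]
wrist_force: [-0.0, -0.4, 0.2]
finger_gap: 94.0
```

Run:
```python
from h import *
s=snap('side','side4.png'); st=read_state(); print(st['eef_pos'],st['finger_gap'],st['wrist_force'])
cv2.imwrite('pics/c5.png',cv2.resize(s['pixels'][130:230,230:330,::-1],(600,600),interpolation=cv2.INTER_CUBIC))
```

```text
[688.01453069  54.3963012  -14.60087899] 93.82284053106989 [0.89671925 0.93289381 0.90317981]
```

View pics/c5.png

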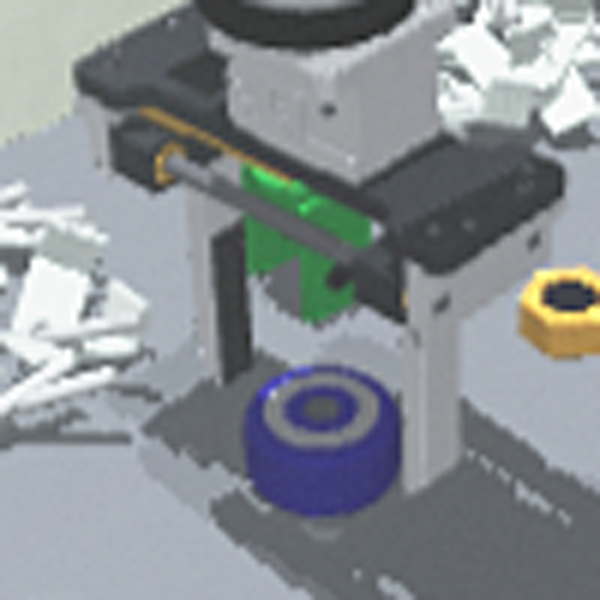

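Call:
servo_tool(series=[[0, 0, 0.3, 0, 0, 0], [0, 0, 0.6, 0, 0, 0], [0, 0, 0.7, 0, 0, 0], [0, 0, 0.7, 0, 0, 0], [0, 0, 0.7, 0, 0, 0], [0, 0, 0.7, 0, 0, 0], [0, 0, 0.7, 0, 0, 0], [0, 0, 0.7, 0, 0, 0], [0, 0, 0.7, 0, 0, 0], [0, 0, 0.7, 0, 0, 0]], gripper=5.0)

```text
clock: 6.18
eef_pos: [687.9, 54.4, -21.8]
eef_rot: [3.142, -0.0, 1.68]
wrist_force: [0.6, 0.1, -1.2]
finger_gap: 59.0
```

Run:
```python
from h import *
s=snap('side','side5.png'); st=read_state(); print(st['eef_pos'],st['finger_gap'],st['wrist_force'])
cv2.imwrite('pics/c6.png',cv2.resize(s['pixels'][130:230,230:330,::-1],(600,600),interpolation=cv2.INTER_CUBIC))
```

```text
[687.899765    54.42224689 -21.77032524] 58.91759627030783 [ 0.34810178  0.7907178  -0.21431753]
```

View pics/c6.png

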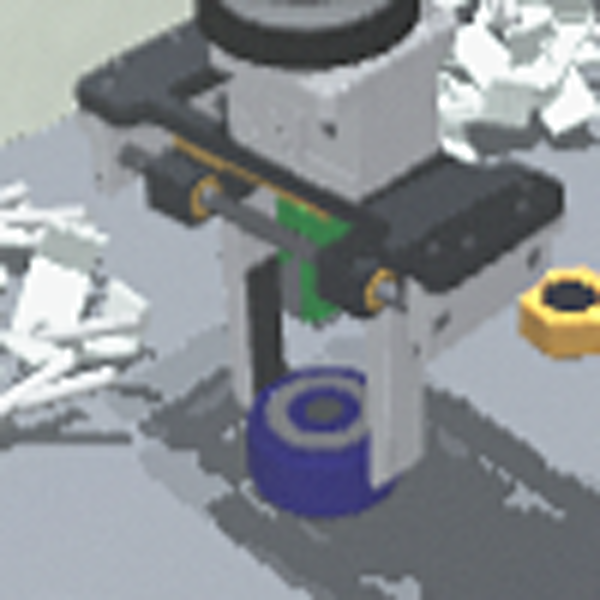

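Run:
```python
from h import *
s=load('side')
f=lambda p:((proj(s,p)-[230,130])*6).round(0)
n=np.array([.994,.109,0]);w=np.array([-.109,.994,0])
for y0 in (44,54):
  for z in (4,8,12):
    c=np.array([688,y0,z]); print(y0,z,'in',f(c-29.5*n+8*w),'mid',f(c-42*n+8*w),'out',f(c-42*n-8*w))
cv2.imwrite('pics/c7.png',cv2.resize(s['pixels'][180:220,270:310,::-1],(600,600),interpolation=cv2.INTER_CUBIC))
```

```text
44 4 in [389. 493.] mid [414. 507.] out [441. 486.]
44 8 in [389. 485.] mid [413. 499.] out [441. 478.]
44 12 in [389. 477.] mid [413. 491.] out [441. 470.]
54 4 in [369. 505.] mid [394. 519.] out [422. 498.]
54 8 in [369. 497.] mid [394. 511.] out [422. 490.]
54 12 in [369. 489.] mid [394. 503.] out [422. 482.]
```

View pics/c7.png

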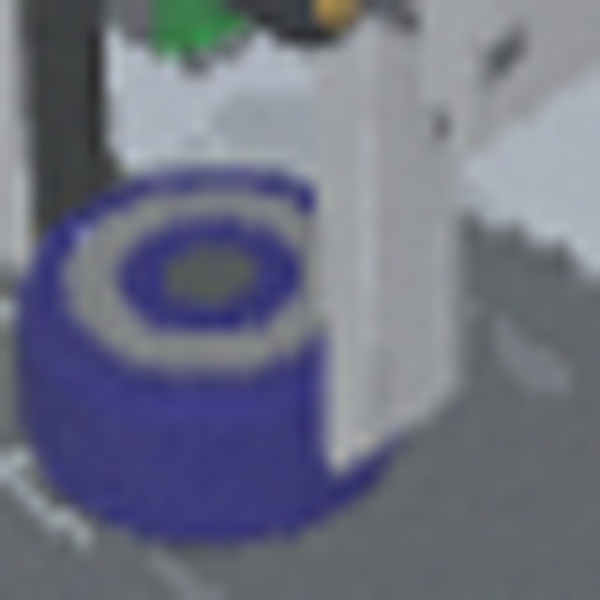

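Call:
servo_tool(series=[[0, 0, -1, 0, 0, 0], [0, 0, -3, 0, 0, 0], [0, 0, -6, 0, 0, 0], [0, 0, -8, 0, 0, 0], [0, -3, -8, 0, 0, 0], [0, -7, -8, 0, 0, 0], [0, -11, -8, 0, 0, 0], [0, -15, -8, 0, 0, 0], [0, -19, -8, 0, 0, 0], [0, -22, -8, 0, 0, 0]])

```text
clock: 7.07
eef_pos: [466.4, 30.3, 58.7]
eef_rot: [-3.142, 0.0, 1.68]
wrist_force: [-0.1, 0.2, -0.5]
finger_gap: 59.1
```

```bash
python3 mv.py 1.685 446.2 22 58 446.2 22 -15
```

```text
at [466.4  30.3  58.7] [-3.1416  0.      1.6799] gap 59.1 t 7.1 F [-0.1  0.2 -0.5]
[446.2, 22.0, 58.0] [-0.61 -2.1   0.07] rot [-0.     0.    -0.005]
[446.2, 22.0, -15.0] [-0.61 -2.1   7.37] rot [-0.     0.    -0.005]
```

Call:
servo_tool(series=[[-0.6, -2.3, 0, 0, 0, 0], [-0.6, -2.3, 0, 0, 0, 0], [-0.6, -2.3, 0, 0, 0, 0], [-0.6, -2.3, 1, 0, 0, 0], [-0.6, -2.3, 3, 0, 0, 0], [-0.6, -2.3, 5, 0, 0, 0], [-0.6, -2.3, 6, 0, 0, 0], [-0.6, -2.3, 6, 0, 0, 0], [-0.6, -2.3, 6, 0, 0, 0], [-0.6, -2.3, 6, 0, 0, 0]])

```text
clock: 7.9
eef_pos: [447.7, 22.1, -1.2]
eef_rot: [3.141, 0.0, 1.68]
wrist_force: [0.4, 0.3, -1.2]
finger_gap: 59.3
```

```bash
python3 mv.py 1.685 446.2 22 -15;python3 - <<'E'
from h import *
s=snap('side','side6.png')
cv2.imwrite('pics/c8.png',cv2.resize(s['pixels'][160:340,270:450,::-1],(600,600),interpolation=cv2.INTER_CUBIC))
E
```

```text
at [447.7  22.1  -1.2] [3.1408e+00 1.0000e-04 1.6799e+00] gap 59.3 t 7.9 F [ 0.4  0.3 -1.2]
[446.2, 22.0, -15.0] [ 0.01 -0.15  1.38] rot [ 0.001  0.    -0.005]
```

View pics/c8.png

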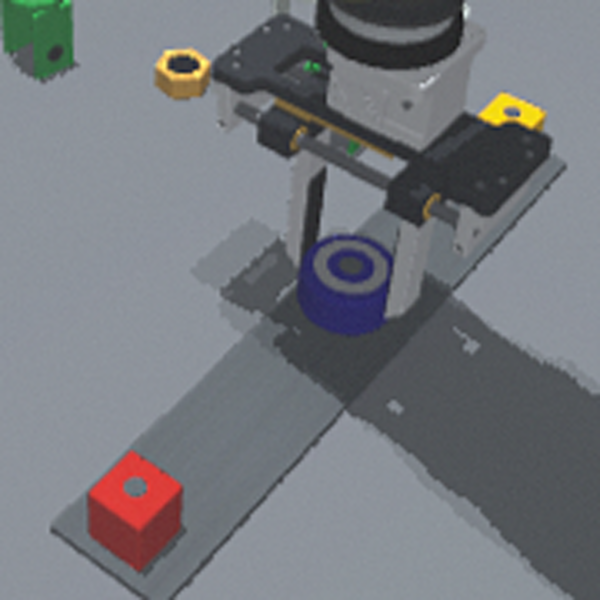

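Call:
servo_tool(series=[[0, -0.15, 0.5, 0, 0, -0.005], [0, -0.15, 0.9, 0, 0, -0.005], [0, -0.15, 1.2, 0, 0, -0.005], [0, -0.15, 1.4, 0, 0, -0.005], [0, -0.15, 1.4, 0, 0, -0.005], [0, -0.15, 1.4, 0, 0, -0.005], [0, -0.15, 1.4, 0, 0, -0.005], [0, -0.15, 1.4, 0, 0, -0.005], [0, -0.15, 1.4, 0, 0, -0.005], [0, -0.15, 1.4, 0, 0, -0.005]])

```text
clock: 8.78
eef_pos: [445.5, 21.9, -15.8]
eef_rot: [3.142, 0.0, 1.685]
wrist_force: [-0.1, 0.7, -1.9]
finger_gap: 59.0
```

```bash
python3 mv.py 1.685 446.2 22 -16;python3 - <<'E'
from h import *
s=snap('side','side7.png')
cv2.imwrite('pics/c9.png',cv2.resize(s['pixels'][210:290,330:430,::-1],(750,600),interpolation=cv2.INTER_CUBIC))
E
```

```text
at [445.5  21.9 -15.8] [3.1416 0.     1.6849] gap 59.0 t 8.8 F [-0.1  0.7 -1.9]
[446.2, 22.0, -16.0] [0.01 0.07 0.02] rot [ 0.  0. -0.]
```

View pics/c9.png

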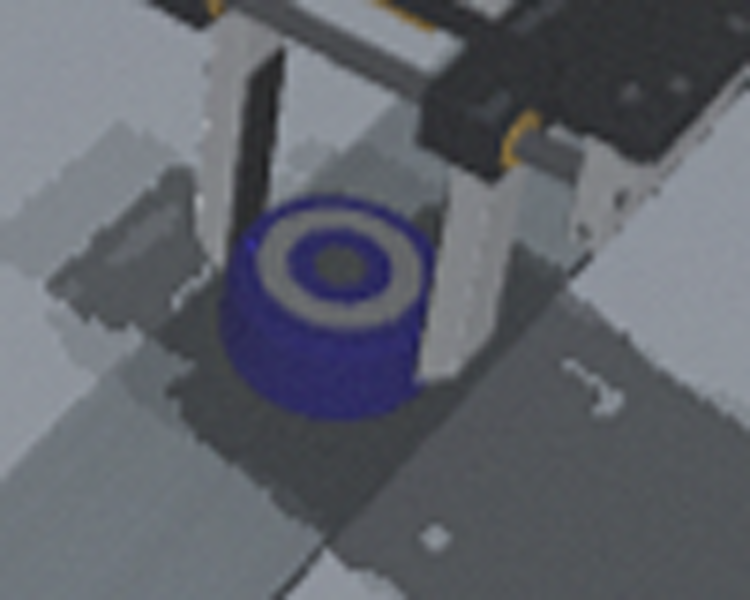

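Call:
servo_tool(series=[[0, 0.0, 0, 0, 0, 0], [0, 0, 0, 0, 0, 0], [0, 0, 0, 0, 0, 0], [0, 0, 0, 0, 0, 0], [0, 0, -1, 0, 0, 0], [0, 0, -3, 0, 0, 0], [0, 0, -6, 0, 0, 0], [0, 0, -9, 0, 0, 0], [0, 0, -12, 0, 0, 0], [0, 0, -12, 0, 0, 0]], gripper=9.4)

```text
clock: 9.67
eef_pos: [448.0, 21.8, 110.1]
eef_rot: [3.133, 0.001, 1.685]
wrist_force: [0.8, 0.4, 1.0]
finger_gap: 93.9
```

```bash
python3 mv.py 1.942 655 -178.4 105
```

```text
at [448.   21.8 110.1] [3.1332e+00 1.2000e-03 1.6849e+00] gap 93.9 t 9.7 F [0.8 0.4 1. ]
[655.0, -178.4, 105.0] [-22.25  18.28   0.69] rot [ 0.008  0.002 -0.257]
```

Call:
servo_tool(series=[[-22.3, 18.2, 0, 0, 0, -0.257], [-22.3, 18.2, 0, 0, 0, -0.257], [-22.3, 18.2, 0, 0, 0, -0.257], [-22.3, 18.2, 0, 0, 0, -0.257], [-22.3, 18.2, 0, 0, 0, -0.257], [-22.3, 18.2, 0, 0, 0, -0.257], [-22.3, 18.2, 0, 0, 0, -0.257], [-22.3, 18.2, 0, 0, 0, -0.257], [-22.3, 18.2, 0, 0, 0, -0.257], [-22.3, 18.2, 0, 0, 0, -0.257]])

```text
clock: 10.5
eef_pos: [651.1, -178.5, 103.8]
eef_rot: [-3.141, -0.001, 1.942]
wrist_force: [-0.2, -0.4, 0.4]
finger_gap: 94.0
```

```bash
python3 mv.py 1.942 655 -178.4 -10
python3 - <<'E'
from h import *
t=snap('top','top8.png'); s=snap('side','side8.png')
a=cv2.resize(t['pixels'][220:310,210:400,::-1],(760,360),interpolation=cv2.INTER_CUBIC); cv2.imwrite('pics/c10.png',a)
cv2.imwrite('pics/c11.png',cv2.resize(s['pixels'][60:220,300:460,::-1],(600,600),interpolation=cv2.INTER_CUBIC))
E
```

```text
at [ 651.1 -178.5  103.8] [-3.1408e+00 -8.0000e-04  1.9418e+00] gap 94.0 t 10.5 F [-0.2 -0.4  0.4]
[655.0, -178.4, -10.0] [-0.14  0.38 11.38] rot [-0.001 -0.001 -0.   ]
```

View pics/c10.png

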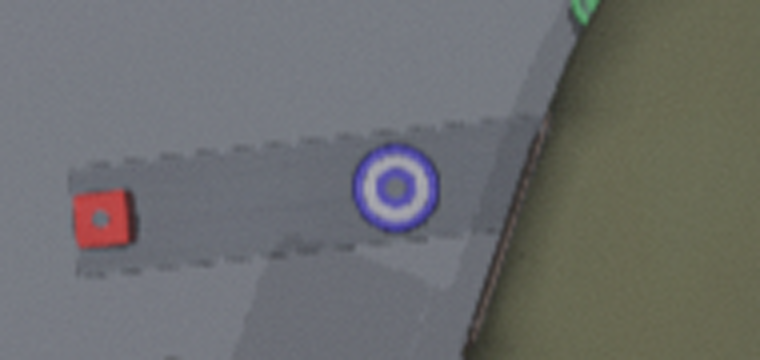

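View pics/c11.png

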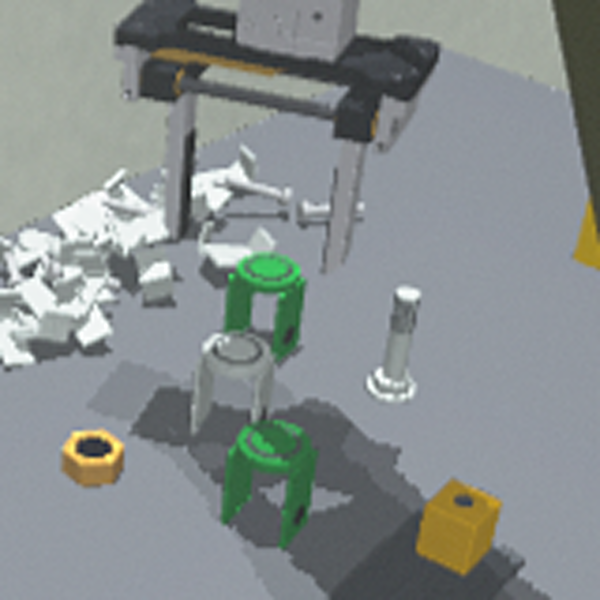

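Call:
servo_tool(series=[[0, 0, 0, 0, 0, 0], [0, 0, 1, 0, 0, 0], [0, 0, 2, 0, 0, 0], [0, 0, 3, 0, 0, 0], [0, 0, 3, 0, 0, 0], [0, 0, 3, 0, 0, 0], [0, 0, 3, 0, 0, 0], [0, 0, 3, 0, 0, 0], [0, 0, 3, 0, 0, 0], [0, 0, 3, 0, 0, 0]])

```text
clock: 11.43
eef_pos: [651.8, -179.1, 74.5]
eef_rot: [3.141, 0.0, 1.942]
wrist_force: [0.1, -0.3, 0.4]
finger_gap: 93.7
```

```bash
python3 mv.py 1.942 655 -178.4 -12
python3 - <<'E'
from meas import *
t=load('top'); s=load('side')
f=lambda x,y:(x/4+210-.37,y/4+220-.37)
for n,b,k,z in (('wheel',(290,245,330,290),'blue',21),('red',(225,262,246,286),'red',46)):
    u,v,a,_=blob(t,k,b); print(n,u,v,onplane(t,u,v,z))
print(onplane(t,*f(397,187.5),36),onplane(t,*f(101,219),46))
u,v,a,_=blob(s,'blue',(340,220,400,290)); print(u,v,onplane(s,u,v,21))
# fork, enlarged side
cv2.imwrite('pics/c12.png',cv2.resize(s['pixels'][215:280,330:410,::-1],(738,600),interpolation=cv2.INTER_CUBIC))
E
```

```text
at [ 651.8 -179.1   74.5] [3.1412e+00 3.0000e-04 1.9418e+00] gap 93.7 t 11.4 F [ 0.1 -0.3  0.4]
[655.0, -178.4, -12.0] [-0.05  0.32  8.65] rot [ 0.  0. -0.]
wheel 308.4692219880576 266.60504478398315 [443.59962101  22.9486604   21.        ]
red 235.2880877508236 274.3443021862833 [422.07346216 218.85583368  46.        ]
[443.8099624   21.67124134  36.        ] [421.97410153 219.94784695  46.        ]
374.31730993003737 250.43899179648295 [446.21937018  21.74148506  21.        ]
```

View pics/c12.png

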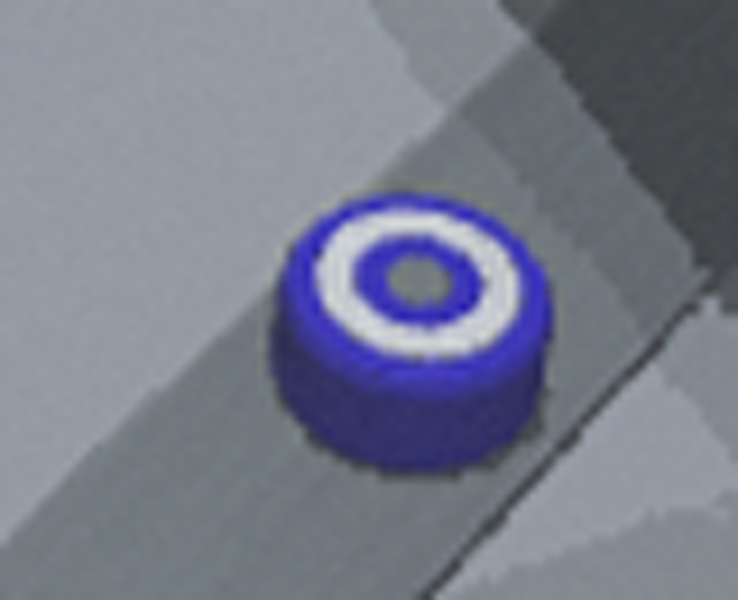

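c12/c10: the wheel lies flat on the plate, 1.3 mm from the mid point in both views, which is good enough. Next I go down over the fork.

Call:
servo_tool(series=[[0, 0.3, 1, 0, 0, 0], [0, 0.3, 3, 0, 0, 0], [0, 0.3, 5, 0, 0, 0], [0, 0.3, 6.5, 0, 0, 0], [0, 0.3, 8, 0, 0, 0], [0, 0.3, 8.6, 0, 0, 0], [0, 0.3, 8.6, 0, 0, 0], [0, 0.3, 8.6, 0, 0, 0], [0, 0.3, 8.6, 0, 0, 0], [0, 0.3, 8.6, 0, 0, 0]])

```text
clock: 12.27
eef_pos: [655.1, -178.1, -10.7]
eef_rot: [3.14, 0.001, 1.942]
wrist_force: [0.2, -0.3, 1.0]
finger_gap: 93.9
```

```bash
python3 mv.py 1.942 655 -178.4 -12
python3 - <<'E'
from h import *
s=snap('side','side9.png')
cv2.imwrite('pics/c13.png',cv2.resize(s['pixels'][100:220,300:440,::-1],(700,600),interpolation=cv2.INTER_CUBIC))
E
```

```text
at [ 655.1 -178.1  -10.7] [3.1403e+00 1.1000e-03 1.9418e+00] gap 93.9 t 12.3 F [ 0.2 -0.3  1. ]
[655.0, -178.4, -12.0] [-0.03 -0.02  0.13] rot [ 0.001  0.001 -0.   ]
```

View pics/c13.png

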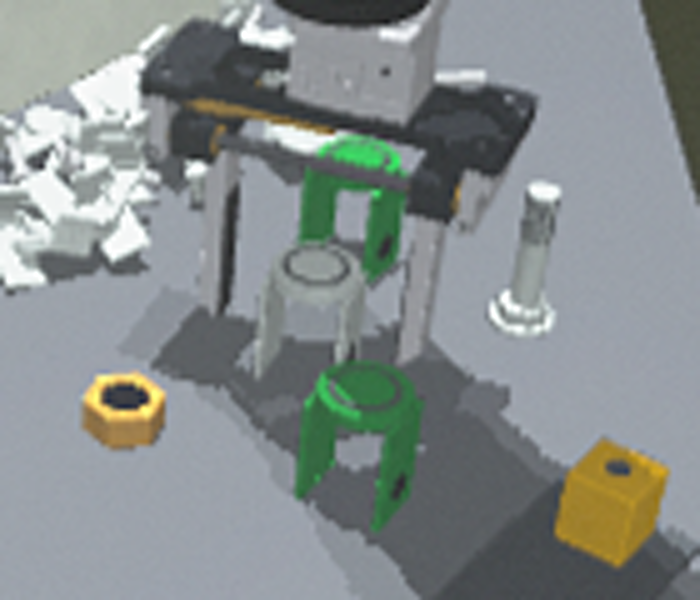

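Fingers straddle the zinc fork, head at crop (315,265), legs between the fingertips. Closing.

Call:
servo_tool(series=[[0, 0, 0, 0, 0, 0], [0, 0, 0, 0, 0, 0], [0, 0, 0, 0, 0, 0], [0, 0, 0, 0, 0, 0], [0, 0, 0, 0, 0, 0], [0, 0, 0, 0, 0, 0], [0, 0, 0, 0, 0, 0], [0, 0, 0, 0, 0, 0], [0, 0, 0, 0, 0, 0], [0, 0, 0, 0, 0, 0]], gripper=3.5)

```text
clock: 13.15
eef_pos: [654.5, -177.9, -11.8]
eef_rot: [3.141, 0.0, 1.942]
wrist_force: [0.8, 1.1, 0.7]
finger_gap: 45.7
```

```bash
python3 mv.py 1.685 435.4 121.2 95
python3 - <<'E'
from h import *
s=snap('side','side10.png')
cv2.imwrite('pics/c14.png',cv2.resize(s['pixels'][100:220,300:440,::-1],(700,600),interpolation=cv2.INTER_CUBIC))
E
```

```text
at [ 654.5 -177.9  -11.8] [3.1415 0.     1.9418] gap 45.7 t 13.2 F [0.8 1.1 0.7]
[435.4, 121.2, 95.0] [ 35.82  -9.58 -10.68] rot [0.    0.    0.257]
```

View pics/c14.png

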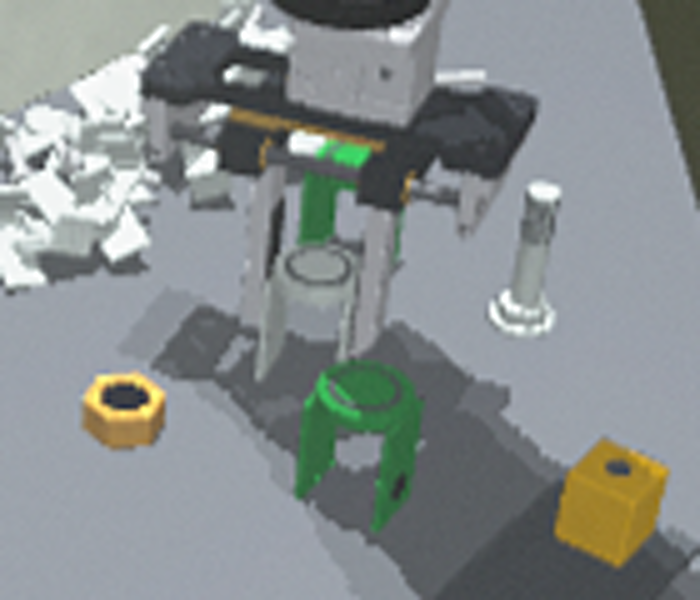

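Call:
servo_tool(series=[[0, 0, -1, 0, 0, 0], [0, 0, -4, 0, 0, 0], [0, 0, -7, 0, 0, 0], [0, 0, -10.6, 0, 0, 0], [3, -1, -10.6, 0, 0, 0.05], [7, -2, -10.6, 0, 0, 0.1], [11, -3, -10.6, 0, 0, 0.15], [15, -4, -10.6, 0, 0, 0.2], [19, -5, -10.6, 0, 0, 0.257], [22, -6, -10.6, 0, 0, 0.257]])

```text
clock: 14.03
eef_pos: [516.9, 7.4, 94.8]
eef_rot: [3.142, -0.0, 1.682]
wrist_force: [0.5, 0.2, -2.5]
finger_gap: 45.9
```

```bash
python3 mv.py 1.685 435.4 121.2 95
```

```text
at [516.9   7.4  94.8] [ 3.1415e+00 -2.0000e-04  1.6818e+00] gap 45.9 t 14.0 F [ 0.5  0.2 -2.5]
[435.4, 121.2, 95.0] [12.21 -6.84 -0.02] rot [ 0.    -0.    -0.003]
```

Call:
servo_tool(series=[[4, -2.2, 0, 0, 0, -0.003], [8, -4.5, 0, 0, 0, -0.003], [11, -6.2, 0, 0, 0, -0.003], [12.2, -6.85, 0, 0, 0, -0.003], [12.2, -6.85, 2, 0, 0, -0.003], [12.2, -6.85, 4.5, 0, 0, -0.003], [12.2, -6.85, 7, 0, 0, -0.003], [12.2, -6.85, 8, 0, 0, -0.003], [12.2, -6.85, 8, 0, 0, -0.003], [12.2, -6.85, 8, 0, 0, -0.003]])

```text
clock: 14.87
eef_pos: [437.1, 118.7, 15.0]
eef_rot: [-3.142, 0.0, 1.688]
wrist_force: [-0.3, 0.9, -1.1]
finger_gap: 45.8
```

```bash
python3 mv.py 1.685 435.4 121.2 -6
python3 - <<'E'
from h import *
s=snap('side','side11.png')
cv2.imwrite('pics/c15.png',cv2.resize(s['pixels'][180:340,260:420,::-1],(600,600),interpolation=cv2.INTER_CUBIC))
E
```

```text
at [437.1 118.7  15. ] [-3.1415  0.      1.6876] gap 45.8 t 14.9 F [-0.3  0.9 -1.1]
[435.4, 121.2, -6.0] [ 0.26 -0.14  2.1 ] rot [-0.     0.     0.003]
```

View pics/c15.png

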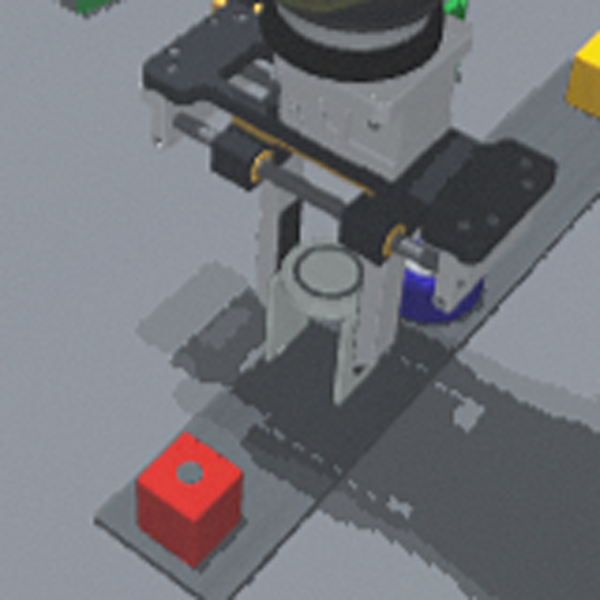

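Run:
```python
from h import *
s=load('side')
im=s['pixels'][238:262,330:360]; cv2.imwrite('pics/c16.png',cv2.resize(im[:,:,::-1],(750,600),interpolation=cv2.INTER_CUBIC))
print(onplane(s,328/3.75+260-.4,270/3.75+180-.4,91.8))
```

```text
[439.58214212 116.51337977  91.8       ]
```

View pics/c16.png

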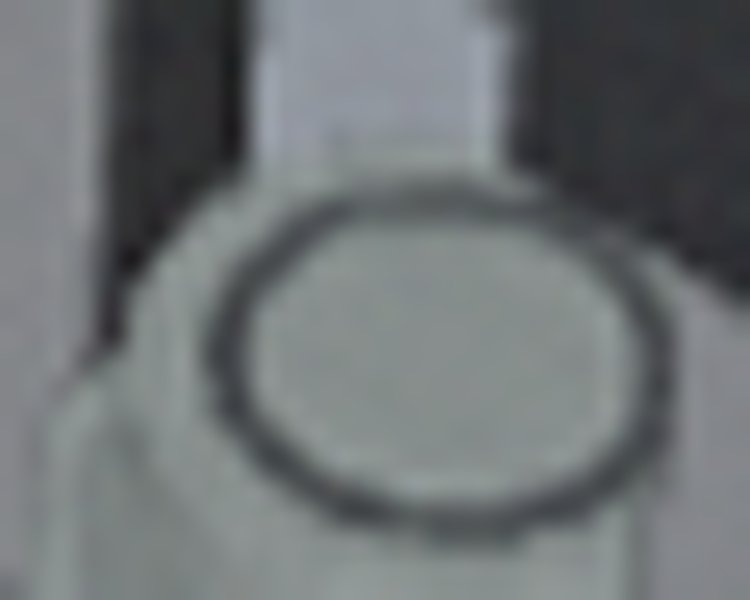

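Call:
servo_tool(series=[[0.4, -0.2, 0.5, 0, 0, 0], [0.4, -0.2, 1, 0, 0, 0], [0.4, -0.2, 1.4, 0, 0, 0], [0.4, -0.2, 1.7, 0, 0, 0], [0.4, -0.2, 1.9, 0, 0, 0], [0.4, -0.2, 2.0, 0, 0, 0], [0.4, -0.2, 2.05, 0, 0, 0], [0.4, -0.2, 2.05, 0, 0, 0], [0.4, -0.2, 2.05, 0, 0, 0], [0.4, -0.2, 2.05, 0, 0, 0]])

```text
clock: 15.75
eef_pos: [434.4, 122.5, -5.9]
eef_rot: [-3.141, 0.0, 1.688]
wrist_force: [-3.4, -1.0, 6.3]
finger_gap: 46.1
```

```bash
python3 mv.py 1.685 435.4 121.2 -6
python3 - <<'E'
from h import *
s=snap('side','side12.png')
cv2.imwrite('pics/c17.png',cv2.resize(s['pixels'][230:310,310:400,::-1],(675,600),interpolation=cv2.INTER_CUBIC))
E
```

```text
at [434.4 122.5  -5.9] [-3.1413  0.      1.6878] gap 46.1 t 15.8 F [-3.4 -1.   6.3]
[435.4, 121.2, -6.0] [-0.14  0.09  0.01] rot [-0.     0.     0.003]
```

View pics/c17.png

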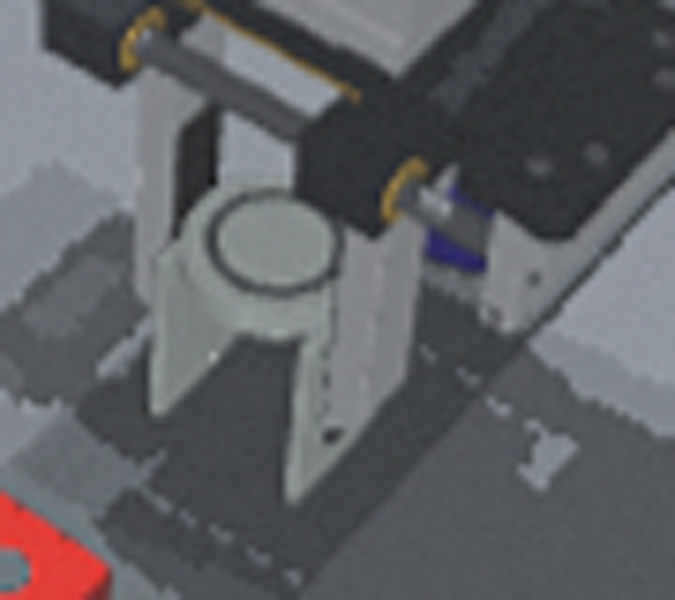

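Run:
```python
from h import *
s=load('side'); print(onplane(s,346.5,262.0,71), onplane(s,346.5,262.0,73))
```

```text
[435.34568685 120.66535985  71.        ] [434.21287698 122.0686688   73.        ]
```

Call:
servo_tool(series=[[0, 0, 0, 0, 0, 0], [0, 0, 0, 0, 0, 0], [0, 0, 0, 0, 0, 0], [0, 0, 0, 0, 0, 0], [0, 0, -1, 0, 0, 0], [0, 0, -3, 0, 0, 0], [0, 0, -6, 0, 0, 0], [0, 0, -9, 0, 0, 0], [0, 0, -12, 0, 0, 0], [0, 0, -12, 0, 0, 0]], gripper=9.4)

```text
clock: 16.63
eef_pos: [436.8, 123.0, 119.7]
eef_rot: [3.133, -0.001, 1.688]
wrist_force: [1.0, -0.4, 0.7]
finger_gap: 93.9
```

```bash
python3 mv.py 1.685 609 -301.7 100
```

```text
at [436.8 123.  119.7] [ 3.1331e+00 -7.0000e-04  1.6879e+00] gap 93.9 t 16.6 F [ 1.  -0.4  0.7]
[609.0, -301.7, 100.0] [-44.19  12.12   2.04] rot [ 0.008 -0.001  0.003]
```

Call:
servo_tool(series=[[-44.2, 12.2, 1.4, 0, 0, 0], [-44.2, 12.2, 1.4, 0, 0, 0], [-44.2, 12.2, 1.4, 0, 0, 0], [-44.2, 12.2, 1.4, 0, 0, 0], [-44.2, 12.2, 1.4, 0, 0, 0], [-44.2, 12.2, 1.4, 0, 0, 0], [-44.2, 12.2, 1.4, 0, 0, 0], [-44.2, 12.2, 1.4, 0, 0, 0], [-44.2, 12.2, 1.4, 0, 0, 0], [-44.2, 12.2, 1.4, 0, 0, 0]])

```text
clock: 17.47
eef_pos: [591.6, -265.3, 101.2]
eef_rot: [3.141, 0.0, 1.688]
wrist_force: [0.1, 0.5, 1.8]
finger_gap: 94.1
```

```bash
python3 mv.py 1.685 609 -301.7 100;python3 - <<'E'
from h import *
t=snap('top','top13.png')
cv2.imwrite('pics/c18.png',cv2.resize(t['pixels'][220:310,210:400,::-1],(760,360),interpolation=cv2.INTER_CUBIC))
E
```

```text
at [ 591.6 -265.3  101.2] [3.1415 0.     1.6876] gap 94.1 t 17.5 F [0.1 0.5 1.8]
[609.0, -301.7, 100.0] [-3.81  1.3   0.12] rot [0.    0.    0.003]
```

View pics/c18.png

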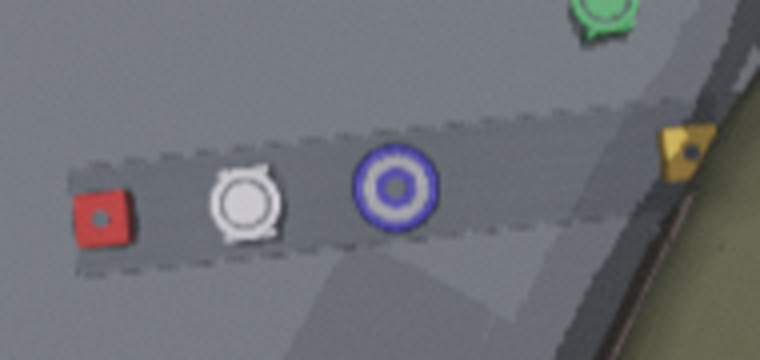

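c18: the fork at (245,203) stands between the red block (101,219) and the wheel (397,188). Next, the bolt.

Call:
servo_tool(series=[[-3.8, 1.3, 0, 0, 0, 0], [-3.8, 1.3, 0, 0, 0, 0], [-3.8, 1.3, 1, 0, 0, 0], [-3.8, 1.3, 2, 0, 0, 0], [-3.8, 1.3, 3, 0, 0, 0], [-3.8, 1.3, 3, 0, 0, 0], [-3.8, 1.3, 3, 0, 0, 0], [-3.8, 1.3, 3, 0, 0, 0], [-3.8, 1.3, 3, 0, 0, 0], [-3.8, 1.3, 3, 0, 0, 0]])

```text
clock: 18.35
eef_pos: [608.9, -299.4, 71.7]
eef_rot: [3.141, 0.001, 1.688]
wrist_force: [0.1, 0.9, -0.6]
finger_gap: 94.0
```

```bash
python3 mv.py 1.685 609 -301.7 -2;python3 - <<'E'
from h import *
t=load('top'); f=lambda x,y:(x/4+210-.37,y/4+220-.37)
w,k,r=onplane(t,*f(397,187.5),36),onplane(t,*f(245,203),71),onplane(t,*f(101,219),46); print(w,k,r,(w+r)/2)
s=snap('side','side14.png')
cv2.imwrite('pics/c19.png',cv2.resize(s['pixels'][60:190,340:470,::-1],(600,600),interpolation=cv2.INTER_CUBIC))
E
```

```text
at [ 608.9 -299.4   71.7] [3.1408e+00 6.0000e-04 1.6880e+00] gap 94.0 t 18.4 F [ 0.1  0.9 -0.6]
[609.0, -301.7, -2.0] [-0.22 -0.02  7.37] rot [0.001 0.001 0.003]
[443.8099624   21.67124134  36.        ] [433.09765253 121.45144739  71.        ] [421.97410153 219.94784695  46.        ] [432.89203196 120.80954415  41.        ]
```

View pics/c19.png

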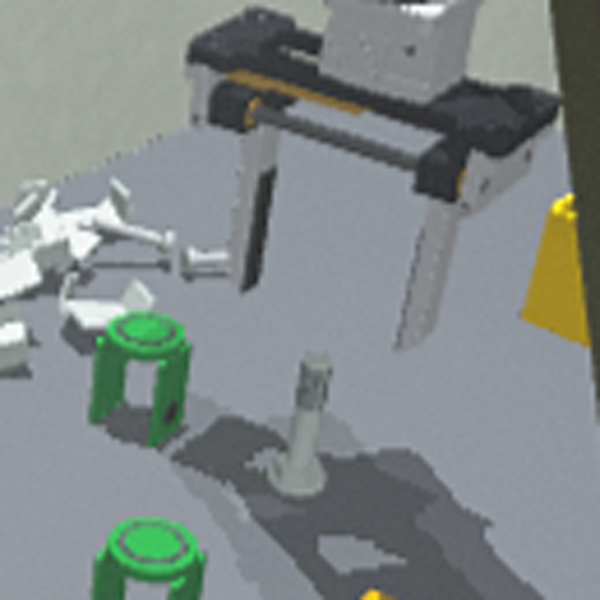

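Call:
servo_tool(series=[[-0.2, 0, 1, 0, 0, 0], [-0.2, 0, 3, 0, 0, 0], [-0.2, 0, 5, 0, 0, 0], [-0.2, 0, 6.5, 0, 0, 0], [-0.2, 0, 7.3, 0, 0, 0], [-0.2, 0, 7.3, 0, 0, 0], [-0.2, 0, 7.3, 0, 0, 0], [-0.2, 0, 7.3, 0, 0, 0], [-0.2, 0, 7.3, 0, 0, 0], [-0.2, 0, 7.3, 0, 0, 0]])

```text
clock: 19.23
eef_pos: [609.3, -301.7, -1.0]
eef_rot: [3.14, 0.001, 1.688]
wrist_force: [-0.2, 0.4, -0.3]
finger_gap: 94.3
```

```bash
python3 mv.py 1.685 609 -301.7 -2;python3 - <<'E'
from h import *
s=snap('side','side15.png')
cv2.imwrite('pics/c20.png',cv2.resize(s['pixels'][60:190,340:470,::-1],(600,600),interpolation=cv2.INTER_CUBIC))
E
```

```text
at [ 609.3 -301.7   -1. ] [3.1404e+00 8.0000e-04 1.6878e+00] gap 94.3 t 19.2 F [-0.2  0.4 -0.3]
[609.0, -301.7, -2.0] [ 0.   -0.03  0.1 ] rot [0.001 0.001 0.003]
```

View pics/c20.png

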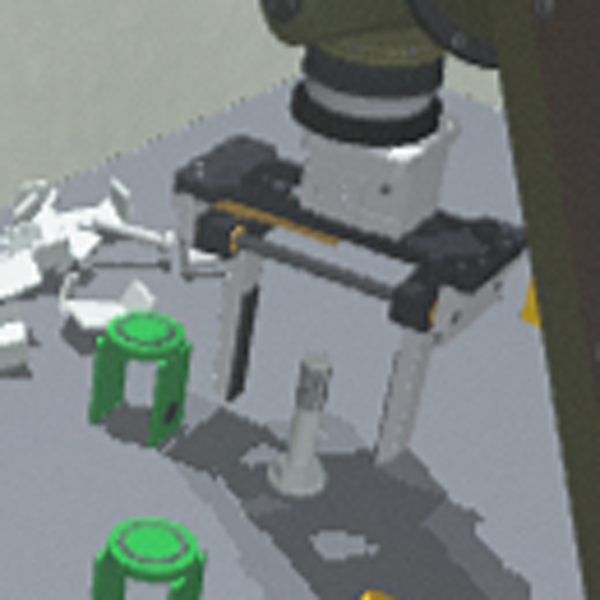

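Call:
servo_tool(series=[[0.1, 0, 0, 0, 0, 0], [0.1, 0, 0, 0, 0, 0], [0.1, 0, 0, 0, 0, 0], [0.1, 0, 0, 0, 0, 0], [0.1, 0, 0, 0, 0, 0], [0.1, 0, 0, 0, 0, 0], [0.1, 0, 0, 0, 0, 0], [0.1, 0, 0, 0, 0, 0], [0.1, 0, 0, 0, 0, 0], [0.1, 0, 0, 0, 0, 0]], gripper=0.8)

```text
clock: 20.12
eef_pos: [608.8, -300.5, -2.0]
eef_rot: [-3.142, -0.0, 1.688]
wrist_force: [-0.5, -0.5, -0.5]
finger_gap: 30.8
```

```bash
python3 mv.py 1.685 458 -77.5 100;python3 - <<'E'
from h import *
s=snap('side','side16.png')
cv2.imwrite('pics/c21.png',cv2.resize(s['pixels'][90:180,360:450,::-1],(600,600),interpolation=cv2.INTER_CUBIC))
E
```

```text
at [ 608.8 -300.5   -2. ] [-3.1416 -0.      1.6878] gap 30.8 t 20.1 F [-0.5 -0.5 -0.5]
[458.0, -77.5, 100.0] [ 23.91 -12.37 -10.2 ] rot [-0.    -0.     0.003]
```

View pics/c21.png

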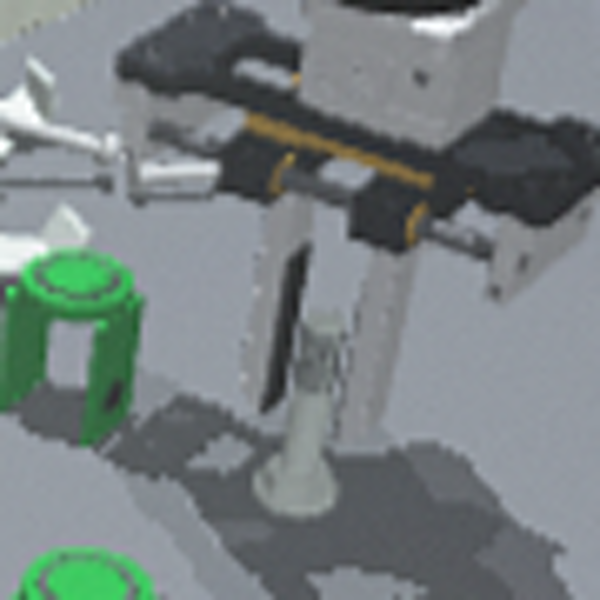

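Call:
servo_tool(series=[[0.1, 0, 0, 0, 0, 0], [0.1, 0, 0, 0, 0, 0], [0.1, 0, 0, 0, 0, 0], [0.1, 0, 0, 0, 0, 0], [0.1, 0, 0, 0, 0, 0], [0.1, 0, 0, 0, 0, 0], [0.1, 0, 0, 0, 0, 0], [0.1, 0, 0, 0, 0, 0], [0.1, 0, 0, 0, 0, 0], [0.1, 0, 0, 0, 0, 0]])

```text
clock: 21.0
eef_pos: [608.6, -299.5, -2.1]
eef_rot: [-3.141, -0.0, 1.688]
wrist_force: [0.7, 0.4, -1.4]
finger_gap: 16.0
```

```bash
python3 mv.py 1.685 458 -77.5 100;python3 - <<'E'
from h import *
s=snap('side','side17.png')
cv2.imwrite('pics/c22.png',cv2.resize(s['pixels'][90:180,360:450,::-1],(600,600),interpolation=cv2.INTER_CUBIC))
E
```

```text
at [ 608.6 -299.5   -2.1] [-3.1415 -0.      1.6878] gap 16.0 t 21.0 F [ 0.7  0.4 -1.4]
[458.0, -77.5, 100.0] [ 23.81 -12.37 -10.2 ] rot [-0.    -0.     0.003]
```

View pics/c22.png

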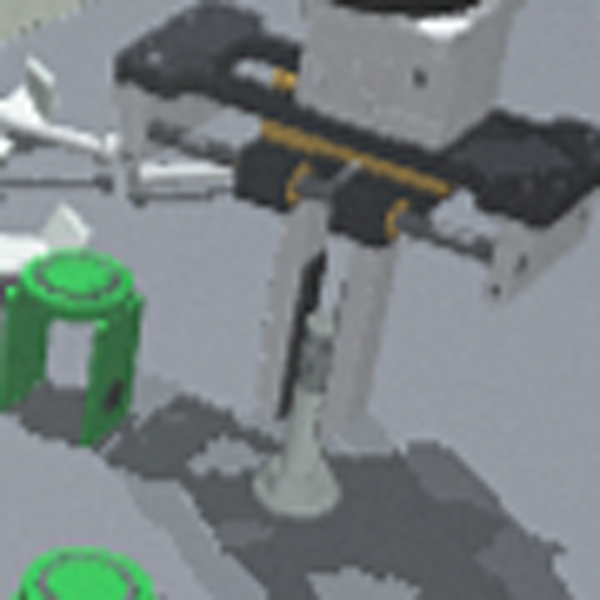

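Call:
servo_tool(series=[[0, 0, -1, 0, 0, 0], [0, 0, -4, 0, 0, 0], [0, 0, -7, 0, 0, 0], [0, 0, -10, 0, 0, 0], [3, -1.5, -10.2, 0, 0, 0], [7, -3.6, -10.2, 0, 0, 0], [10.5, -5.5, -10.2, 0, 0, 0], [14, -7.3, -10.2, 0, 0, 0], [17.5, -9.1, -10.2, 0, 0, 0], [20, -10.4, -10.2, 0, 0, 0]])

```text
clock: 21.88
eef_pos: [480.2, -110.9, 100.7]
eef_rot: [3.141, 0.0, 1.688]
wrist_force: [0.2, 0.1, -2.1]
finger_gap: 15.9
```

```bash
python3 mv.py 1.685 458 -77.5 100;python3 - <<'E'
from h import *
s=snap('side','side18.png')
cv2.imwrite('pics/c23.png',cv2.resize(s['pixels'][100:260,330:490,::-1],(600,600),interpolation=cv2.INTER_CUBIC))
E
```

```text
at [ 480.2 -110.9  100.7] [3.1412e+00 1.0000e-04 1.6884e+00] gap 15.9 t 21.9 F [ 0.2  0.1 -2.1]
[458.0, -77.5, 100.0] [ 3.58 -1.82  0.07] rot [0.    0.    0.003]
```

View pics/c23.png

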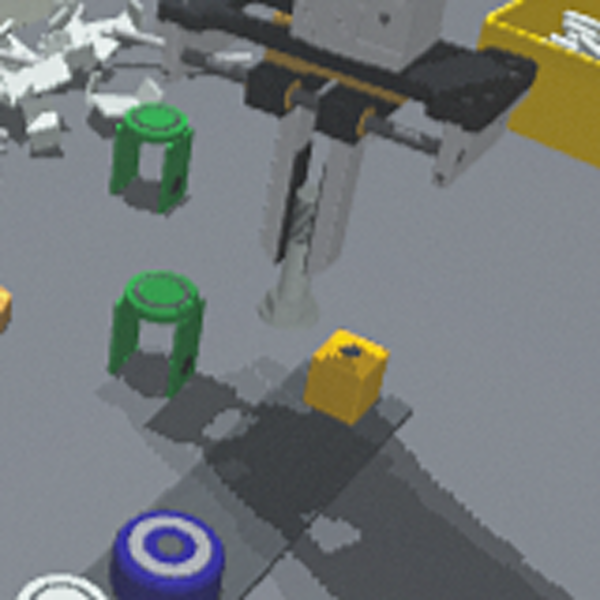

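Call:
servo_tool(series=[[2, -1, 0, 0, 0, 0], [3.6, -1.85, 0, 0, 0, 0], [3.6, -1.85, 0, 0, 0, 0], [3.6, -1.85, 2, 0, 0, 0], [3.6, -1.85, 4.5, 0, 0, 0], [3.6, -1.85, 7, 0, 0, 0], [3.6, -1.85, 8.5, 0, 0, 0], [3.6, -1.85, 8.5, 0, 0, 0], [3.6, -1.85, 8.5, 0, 0, 0], [3.6, -1.85, 8.5, 0, 0, 0]])

```text
clock: 22.77
eef_pos: [460.4, -79.8, 16.3]
eef_rot: [3.14, 0.001, 1.688]
wrist_force: [1.1, -0.3, -0.7]
finger_gap: 15.6
```

```bash
python3 mv.py 1.685 458 -77.5 4;python3 - <<'E'
from h import *
s=snap('side','side19.png')
cv2.imwrite('pics/c24.png',cv2.resize(s['pixels'][140:260,350:470,::-1],(600,600),interpolation=cv2.INTER_CUBIC))
E
```

```text
at [460.4 -79.8  16.3] [3.1399e+00 7.0000e-04 1.6876e+00] gap 15.6 t 22.8 F [ 1.1 -0.3 -0.7]
[458.0, -77.5, 4.0] [ 0.26 -0.21  1.23] rot [0.002 0.001 0.003]
```

View pics/c24.png

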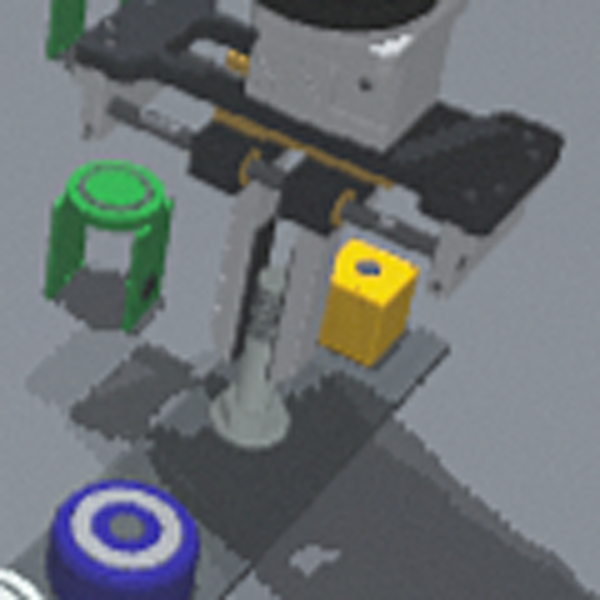

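Run:
```python
from h import *
s=load('side'); print(onplane(s,399.6,224,20), onplane(s,(268/5+350-.4),(280/5+140-.4),98.4))
cv2.imwrite('pics/c25.png',cv2.resize(s['pixels'][190:235,385:420,::-1],(467,600),interpolation=cv2.INTER_CUBIC))
```

```text
[459.73376578 -80.07730449  20.        ] [463.29196607 -78.26706621  98.4       ]
```

View pics/c25.png

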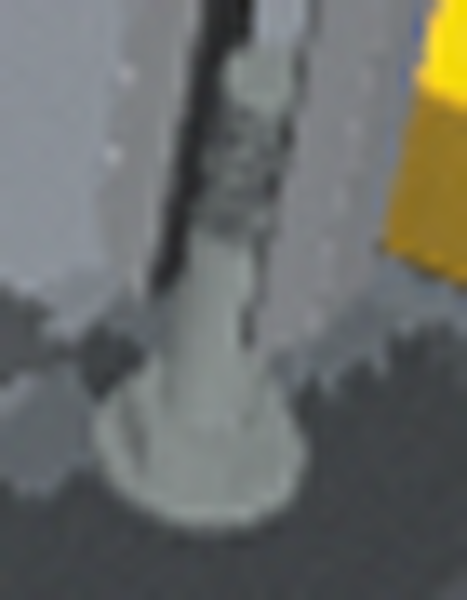

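Call:
servo_tool(series=[[0.26, -0.2, 0.3, 0, 0, 0], [0.26, -0.2, 0.5, 0, 0, 0], [0.26, -0.2, 0.7, 0, 0, 0], [0.26, -0.2, 0.9, 0, 0, 0], [0.26, -0.2, 1.0, 0, 0, 0], [0.26, -0.2, 1.1, 0, 0, 0], [0.26, -0.2, 1.15, 0, 0, 0], [0.26, -0.2, 1.15, 0, 0, 0], [0.26, -0.2, 1.15, 0, 0, 0], [0.26, -0.2, 1.15, 0, 0, 0]])

```text
clock: 23.65
eef_pos: [457.2, -77.1, 3.8]
eef_rot: [3.142, 0.0, 1.688]
wrist_force: [-2.3, 0.8, 5.6]
finger_gap: 15.5
```

```bash
python3 mv.py 1.685 458 -77.5 4;python3 - <<'E'
from h import *
s=snap('side','side20.png')
cv2.imwrite('pics/c26.png',cv2.resize(s['pixels'][185:245,375:435,::-1],(600,600),interpolation=cv2.INTER_CUBIC))
E
```

```text
at [457.2 -77.1   3.8] [3.1415 0.     1.6878] gap 15.5 t 23.6 F [-2.3  0.8  5.6]
[458.0, -77.5, 4.0] [-0.05  0.07 -0.02] rot [0.    0.    0.003]
```

View pics/c26.png

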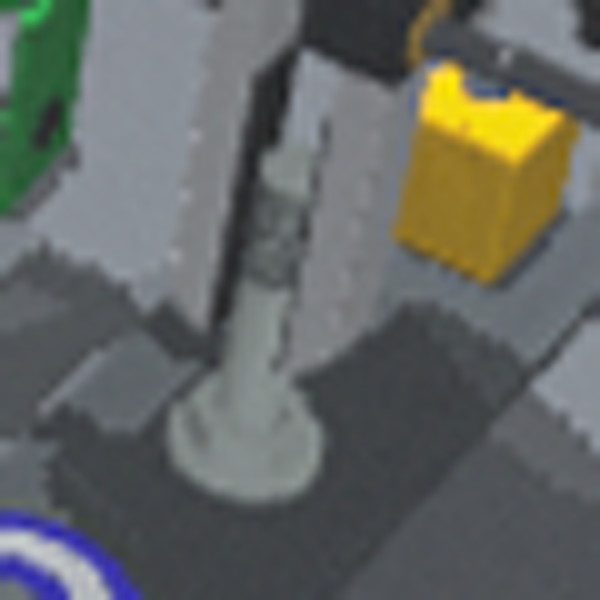

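Call:
servo_tool(series=[[0, 0, 0, 0, 0, 0], [0, 0, 0, 0, 0, 0], [0, 0, 0, 0, 0, 0], [0, 0, 0, 0, 0, 0], [0, 0, -1, 0, 0, 0], [0, 0, -3, 0, 0, 0], [0, 0, -6, 0, 0, 0], [0, 0, -9, 0, 0, 0], [0, 0, -10, 0, 0, 0], [0, 0, -10, 0, 0, 0]], gripper=9.4)

```text
clock: 24.53
eef_pos: [458.5, -77.4, 106.4]
eef_rot: [3.137, 0.002, 1.688]
wrist_force: [1.1, -0.2, 0.0]
finger_gap: 78.9
```

```bash
python3 mv.py 1.685 625.5 331 100;python3 - <<'E'
from h import *
s=snap('side','side21.png')
cv2.imwrite('pics/c27.png',cv2.resize(s['pixels'][140:310,290:460,::-1],(600,600),interpolation=cv2.INTER_CUBIC))
E
```

```text
at [458.5 -77.4 106.4] [3.1368e+00 1.8000e-03 1.6878e+00] gap 78.9 t 24.5 F [ 1.1 -0.2  0. ]
[625.5, 331.0, 100.0] [38.61 21.35  0.68] rot [0.005 0.002 0.003]
```

View pics/c27.png

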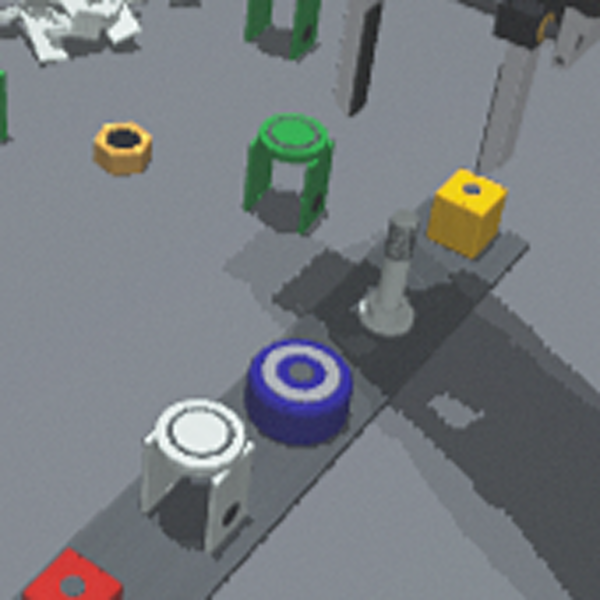

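All three stand in the row in c27: fork (200,435), wheel (300,372), bolt (387,315). Now the spacer.

Call:
servo_tool(series=[[38.6, 21.4, 0.3, 0, 0, 0], [38.6, 21.4, 0.3, 0, 0, 0], [38.6, 21.4, 0.3, 0, 0, 0], [38.6, 21.4, 0.3, 0, 0, 0], [38.6, 21.4, 0.3, 0, 0, 0], [38.6, 21.4, 0.3, 0, 0, 0], [38.6, 21.4, 0.3, 0, 0, 0], [38.6, 21.4, 0.3, 0, 0, 0], [38.6, 21.4, 0.3, 0, 0, 0], [38.6, 21.4, 0.3, 0, 0, 0]], gripper=7.5)

```text
clock: 25.42
eef_pos: [614.9, 310.2, 98.3]
eef_rot: [-3.139, 0.001, 1.688]
wrist_force: [0.7, -0.9, 0.2]
finger_gap: 75.0
```

```bash
python3 mv.py 1.685 625.5 331 60;python3 - <<'E'
from h import *
t=snap('top','top22.png')
cv2.imwrite('pics/c28.png',cv2.resize(t['pixels'][220:310,210:400,::-1],(760,360),interpolation=cv2.INTER_CUBIC))
E
```

```text
at [614.9 310.2  98.3] [-3.1388e+00  9.0000e-04  1.6879e+00] gap 75.0 t 25.4 F [ 0.7 -0.9  0.2]
[625.5, 331.0, 60.0] [1.94 1.31 3.82] rot [-0.003  0.001  0.003]
```

View pics/c28.png

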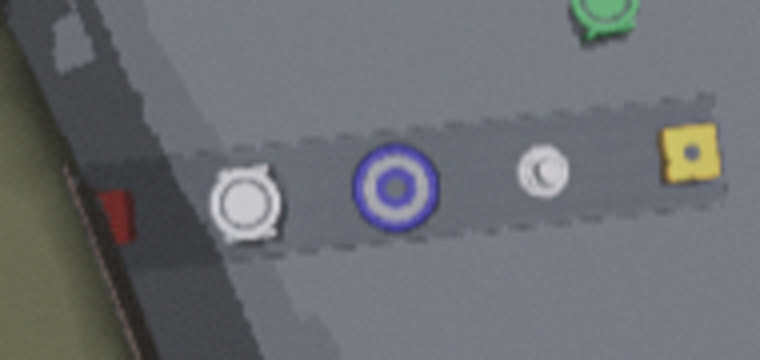

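Call:
servo_tool(series=[[1.9, 1.3, 0, 0, 0, 0], [1.9, 1.3, 0, 0, 0, 0], [1.9, 1.3, 2, 0, 0, 0], [1.9, 1.3, 4, 0, 0, 0], [1.9, 1.3, 6, 0, 0, 0], [1.9, 1.3, 8, 0, 0, 0], [1.9, 1.3, 9, 0, 0, 0], [1.9, 1.3, 9, 0, 0, 0], [1.9, 1.3, 9, 0, 0, 0], [1.9, 1.3, 9, 0, 0, 0]])

```text
clock: 26.3
eef_pos: [626.5, 328.9, 11.9]
eef_rot: [3.14, -0.001, 1.688]
wrist_force: [-0.4, 0.3, -0.5]
finger_gap: 75.0
```

```bash
python3 mv.py 1.685 625.5 331 -29;python3 - <<'E'
from h import *
t=load('top'); f=lambda x,y:(x/4+210-.37,y/4+220-.37)
w,b,r=onplane(t,*f(397,187.5),36),onplane(t,*f(543.5,171.5),9),onplane(t,*f(692,153),46); print(w,b,r,(w+r)/2)
s=snap('side','side22.png')
cv2.imwrite('pics/c29.png',cv2.resize(s['pixels'][200:320,130:250,::-1],(600,600),interpolation=cv2.INTER_CUBIC))
E
```

```text
at [626.5 328.9  11.9] [ 3.1401e+00 -5.0000e-04  1.6876e+00] gap 75.0 t 26.3 F [-0.4  0.3 -0.5]
[625.5, 331.0, -29.0] [ 0.22 -0.08  4.09] rot [ 0.001 -0.001  0.003]
[443.8099624   21.67124134  36.        ] [455.32315694 -79.21695991   9.        ] [ 467.66525736 -177.07289806   46.        ] [455.73760988 -77.70082836  41.        ]
```

View pics/c29.png

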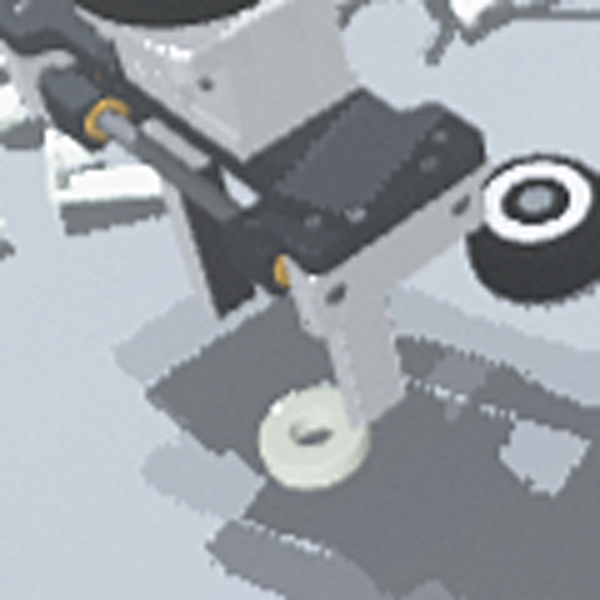

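Call:
servo_tool(series=[[0.2, -0.1, 1, 0, 0, 0], [0.2, -0.1, 2, 0, 0, 0], [0.2, -0.1, 2.8, 0, 0, 0], [0.2, -0.1, 3.3, 0, 0, 0], [0.2, -0.1, 3.6, 0, 0, 0], [0.2, -0.1, 3.7, 0, 0, 0], [0.2, -0.1, 3.7, 0, 0, 0], [0.2, -0.1, 3.7, 0, 0, 0], [0.2, -0.1, 3.7, 0, 0, 0], [0.2, -0.1, 3.7, 0, 0, 0]])

```text
clock: 27.18
eef_pos: [625.0, 330.8, -25.9]
eef_rot: [3.141, -0.0, 1.688]
wrist_force: [0.1, 0.7, -0.4]
finger_gap: 75.1
```

```bash
python3 mv.py 1.685 625.5 331 -29;python3 - <<'E'
from h import *
s=snap('side','side23.png')
cv2.imwrite('pics/c30.png',cv2.resize(s['pixels'][240:310,160:230,::-1],(600,600),interpolation=cv2.INTER_CUBIC))
n=np.array([.993,.117,0]);w=np.array([-.117,.993,0])
f=lambda p:((proj(s,p)-[160,240]+.5)*600/70).round(0)
for z in (0,4,8,12):
    c=np.array([625.5,331,z]); print(z,'in',f(c-37.5*n+8*w),'mid',f(c-50*n+8*w),'out',f(c-50*n-8*w))
E
```

```text
at [625.  330.8 -25.9] [ 3.1410e+00 -2.0000e-04  1.6878e+00] gap 75.1 t 27.2 F [ 0.1  0.7 -0.4]
[625.5, 331.0, -29.0] [0.01 0.06 0.31] rot [ 0.001 -0.     0.003]
0 in [376. 544.] mid [414. 575.] out [473. 527.]
4 in [373. 532.] mid [411. 564.] out [471. 516.]
8 in [370. 520.] mid [408. 552.] out [468. 504.]
12 in [367. 509.] mid [405. 540.] out [465. 492.]
```

View pics/c30.png

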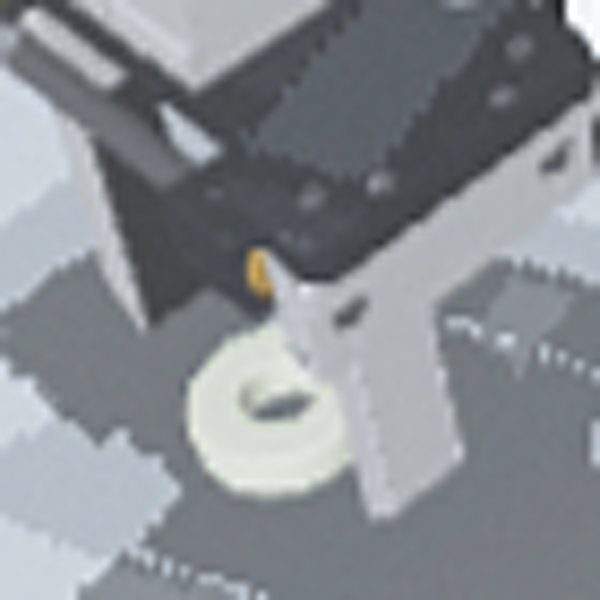

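Call:
servo_tool(series=[[0, 0, 0.1, 0, 0, 0], [0, 0, 0.2, 0, 0, 0], [0, 0, 0.3, 0, 0, 0], [0, 0, 0.4, 0, 0, 0], [0, 0, 0.4, 0, 0, 0], [0, 0, 0.4, 0, 0, 0], [0, 0, 0.4, 0, 0, 0], [0, 0, 0.4, 0, 0, 0], [0, 0, 0.4, 0, 0, 0], [0, 0, 0.4, 0, 0, 0]], gripper=3.0, grip_force=15)

```text
clock: 28.07
eef_pos: [624.7, 330.7, -30.3]
eef_rot: [-3.142, 0.0, 1.688]
wrist_force: [0.1, -0.5, -0.1]
finger_gap: 39.0
```

```bash
python3 mv.py 1.685 445.5 21.9 80;python3 - <<'E'
from h import *
s=snap('side','side24.png')
cv2.imwrite('pics/c31.png',cv2.resize(s['pixels'][240:310,160:230,::-1],(600,600),interpolation=cv2.INTER_CUBIC))
E
```

```text
at [624.7 330.7 -30.3] [-3.1415  0.      1.6878] gap 39.0 t 28.1 F [ 0.1 -0.5 -0.1]
[445.5, 21.9, 80.0] [-28.58 -21.4  -11.03] rot [-0.     0.     0.003]
```

View pics/c31.png

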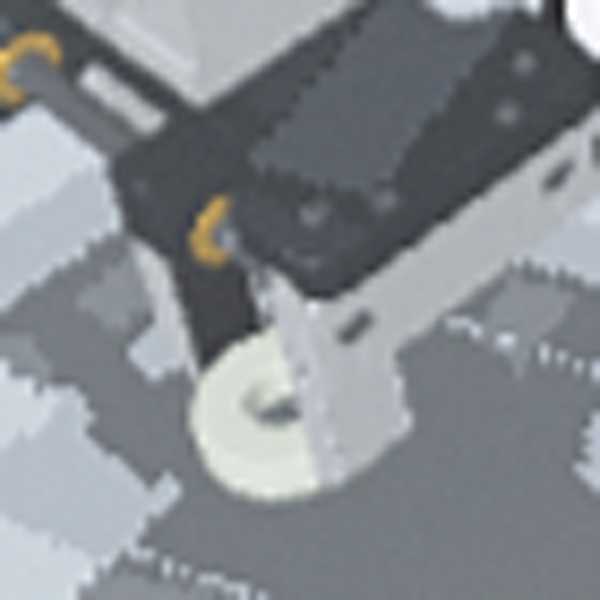

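Call:
servo_tool(series=[[0, 0, -1, 0, 0, 0], [0, 0, -4, 0, 0, 0], [0, 0, -8, 0, 0, 0], [-2.5, -1.9, -11, 0, 0, 0], [-5.5, -4, -11, 0, 0, 0], [-8.5, -6.3, -11, 0, 0, 0], [-11.5, -8.6, -11, 0, 0, 0], [-14.5, -10.9, -11, 0, 0, 0], [-17.5, -13.1, -11, 0, 0, 0], [-20.5, -15.4, -11, 0, 0, 0]])

```text
clock: 28.95
eef_pos: [494.8, 107.9, 80.5]
eef_rot: [3.14, -0.0, 1.688]
wrist_force: [0.7, -0.7, 1.1]
finger_gap: 38.9
```

```bash
python3 mv.py 1.685 445.5 21.9 80
```

```text
at [494.8 107.9  80.5] [ 3.1403 -0.      1.6879] gap 38.9 t 28.9 F [ 0.7 -0.7  1.1]
[445.5, 21.9, 80.0] [-7.96 -5.9   0.05] rot [ 0.001 -0.     0.003]
```

Call:
servo_tool(series=[[-3.5, -2.6, 0, 0, 0, 0], [-6.5, -4.8, 0, 0, 0, 0], [-8, -6, 0, 0, 0, 0], [-8, -6, 0, 0, 0, 0], [-8, -6, 2, 0, 0, 0], [-8, -6, 4, 0, 0, 0], [-8, -6, 5.5, 0, 0, 0], [-8, -6, 6, 0, 0, 0], [-8, -6, 6, 0, 0, 0], [-8, -6, 6, 0, 0, 0]])

```text
clock: 29.78
eef_pos: [446.0, 22.9, 20.4]
eef_rot: [3.141, 0.0, 1.688]
wrist_force: [0.1, 0.0, -0.2]
finger_gap: 39.1
```

```bash
python3 mv.py 1.685 445.5 21.9 6;python3 - <<'E'
from h import *
s=snap('side','side25.png')
cv2.imwrite('pics/c32.png',cv2.resize(s['pixels'][215:285,340:410,::-1],(600,600),interpolation=cv2.INTER_CUBIC))
E
```

```text
at [446.   22.9  20.4] [3.1409e+00 1.0000e-04 1.6881e+00] gap 39.1 t 29.8 F [ 0.1  0.  -0.2]
[445.5, 21.9, 6.0] [-0.1  -0.07  1.44] rot [0.001 0.    0.003]
```

View pics/c32.png

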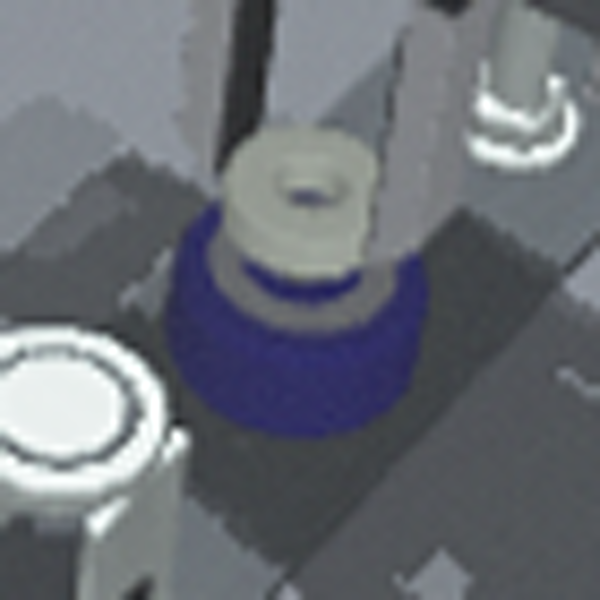

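Run:
```python
from h import *
s=load('side'); k=600/70
g=lambda x,y:(x/k+340-.44,y/k+215-.44)
print(onplane(s,*g(302,183),62.5))
# expected location of spacer top centre if at wheel centre, side frame wheel=446.2,21.7
print((proj(s,(446.2,21.7,62.5))-[340,215]+.44)*k)
```

```text
[448.33847462  24.5580817   62.5       ]
[317.27062087 181.792722  ]
```

Call:
servo_tool(series=[[-0.1, -0.05, 0.3, 0, 0, 0], [-0.1, -0.05, 0.6, 0, 0, 0], [-0.1, -0.05, 0.9, 0, 0, 0], [-0.1, -0.05, 1.1, 0, 0, 0], [-0.1, -0.05, 1.25, 0, 0, 0], [-0.1, -0.05, 1.35, 0, 0, 0], [-0.1, -0.05, 1.42, 0, 0, 0], [-0.1, -0.05, 1.42, 0, 0, 0], [-0.1, -0.05, 1.42, 0, 0, 0], [-0.1, -0.05, 1.42, 0, 0, 0]])

```text
clock: 30.67
eef_pos: [445.2, 21.6, 5.5]
eef_rot: [3.141, 0.0, 1.688]
wrist_force: [-0.3, -0.3, -0.1]
finger_gap: 38.9
```

```bash
python3 mv.py 1.685 445.5 21.9 6;python3 - <<'E'
from h import *
s=snap('side','side26.png')
cv2.imwrite('pics/c33.png',cv2.resize(s['pixels'][215:285,340:410,::-1],(600,600),interpolation=cv2.INTER_CUBIC))
E
```

```text
at [445.2  21.6   5.5] [3.1415 0.     1.6878] gap 38.9 t 30.7 F [-0.3 -0.3 -0.1]
[445.5, 21.9, 6.0] [ 0.02  0.04 -0.05] rot [0.    0.    0.003]
```

View pics/c33.png

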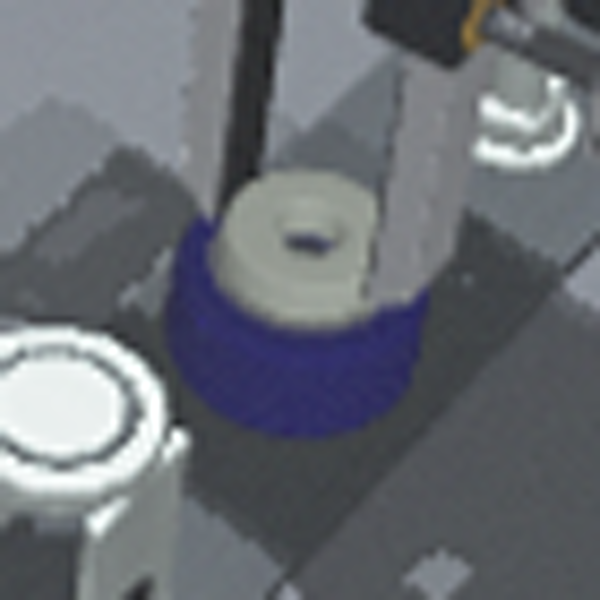

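Call:
servo_tool(series=[[0, 0, 0.06, 0, 0, 0], [0, 0, 0.06, 0, 0, 0], [0, 0, 0.06, 0, 0, 0], [0, 0, 0.06, 0, 0, 0], [0, 0, 0.06, 0, 0, 0], [0, 0, 0.06, 0, 0, 0], [0, 0, -1, 0, 0, 0], [0, 0, -4, 0, 0, 0], [0, 0, -8, 0, 0, 0], [0, 0, -10, 0, 0, 0]], gripper=6.5)

```text
clock: 31.55
eef_pos: [446.1, 21.6, 109.1]
eef_rot: [3.138, 0.0, 1.688]
wrist_force: [0.1, -0.4, 0.4]
finger_gap: 65.0
```

```bash
python3 mv.py 2.011 688.5 -78.5 90;python3 - <<'E'
from h import *
s=snap('side','side27.png')
cv2.imwrite('pics/c34.png',cv2.resize(s['pixels'][215:285,340:410,::-1],(600,600),interpolation=cv2.INTER_CUBIC))
t=load('top')
print(onplane(t,361,220,65),onplane(t,325,143,65))
E
```

```text
at [446.1  21.6 109.1] [3.1383e+00 5.0000e-04 1.6878e+00] gap 65.0 t 31.6 F [ 0.1 -0.4  0.4]
[688.5, -78.5, 90.0] [-12.77  22.9    1.99] rot [ 0.003  0.001 -0.323]
[ 568.1053392  -117.74792336   65.        ] [779.13634556 -20.78418162  65.        ]
```

View pics/c34.png

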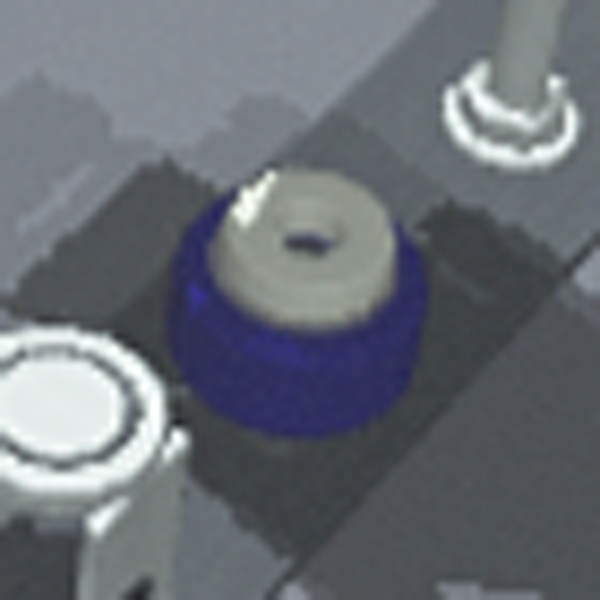

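Call:
servo_tool(series=[[-12.8, 22.9, 1.2, 0, 0, -0.323], [-12.8, 22.9, 1.2, 0, 0, -0.323], [-12.8, 22.9, 1.2, 0, 0, -0.323], [-12.8, 22.9, 1.2, 0, 0, -0.323], [-12.8, 22.9, 1.2, 0, 0, -0.323], [-12.8, 22.9, 1.2, 0, 0, -0.323], [-12.8, 22.9, 1.2, 0, 0, -0.323], [-12.8, 22.9, 1.2, 0, 0, -0.323], [-12.8, 22.9, 1.2, 0, 0, -0.323], [-12.8, 22.9, 1.2, 0, 0, -0.323]], gripper=7.5)

```text
clock: 32.43
eef_pos: [686.7, -78.3, 93.3]
eef_rot: [-3.141, -0.0, 2.011]
wrist_force: [0.2, 0.1, 1.0]
finger_gap: 75.0
```

```bash
python3 mv.py 2.011 688.5 -78.5 -28;python3 - <<'E'
from h import *
t=snap('top','top28.png')
cv2.imwrite('pics/c35.png',cv2.resize(t['pixels'][220:310,210:400,::-1],(760,360),interpolation=cv2.INTER_CUBIC))
E
```

```text
at [686.7 -78.3  93.3] [-3.1411e+00 -4.0000e-04  2.0111e+00] gap 75.0 t 32.4 F [0.2 0.1 1. ]
[688.5, -78.5, -28.0] [-0.1   0.16 12.13] rot [-0. -0.  0.]
```

View pics/c35.png

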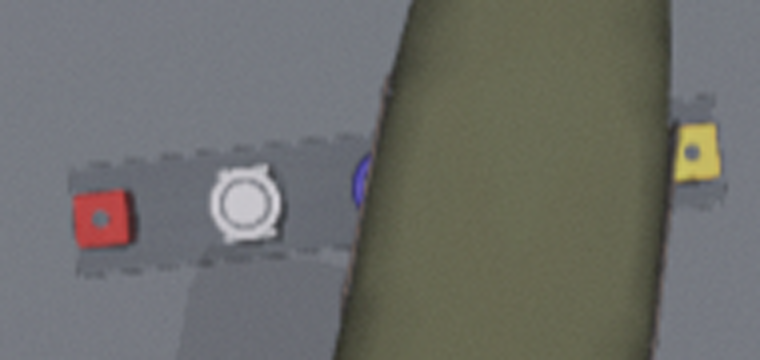

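The arm hides the row here, so I'll check it later. Descending over the nut.

Call:
servo_tool(series=[[0, 0, 2, 0, 0, 0], [0, 0, 5, 0, 0, 0], [0, 0, 8, 0, 0, 0], [0, 0, 9, 0, 0, 0], [0, 0, 9, 0, 0, 0], [0, 0, 9, 0, 0, 0], [0, 0, 9, 0, 0, 0], [0, 0, 9, 0, 0, 0], [0, 0, 9, 0, 0, 0], [0, 0, 9, 0, 0, 0]])

```text
clock: 33.32
eef_pos: [687.9, -78.8, 4.5]
eef_rot: [3.141, 0.001, 2.011]
wrist_force: [0.1, -0.0, -0.2]
finger_gap: 75.1
```

```bash
python3 mv.py 2.011 688.5 -78.5 -28;python3 - <<'E'
from h import *
s=snap('side','side28.png')
cv2.imwrite('pics/c36.png',cv2.resize(s['pixels'][120:210,280:370,::-1],(600,600),interpolation=cv2.INTER_CUBIC))
E
```

```text
at [687.9 -78.8   4.5] [3.1405e+00 8.0000e-04 2.0108e+00] gap 75.1 t 33.3 F [ 0.1 -0.  -0.2]
[688.5, -78.5, -28.0] [0.   0.07 3.25] rot [ 0.001  0.001 -0.   ]
```

View pics/c36.png

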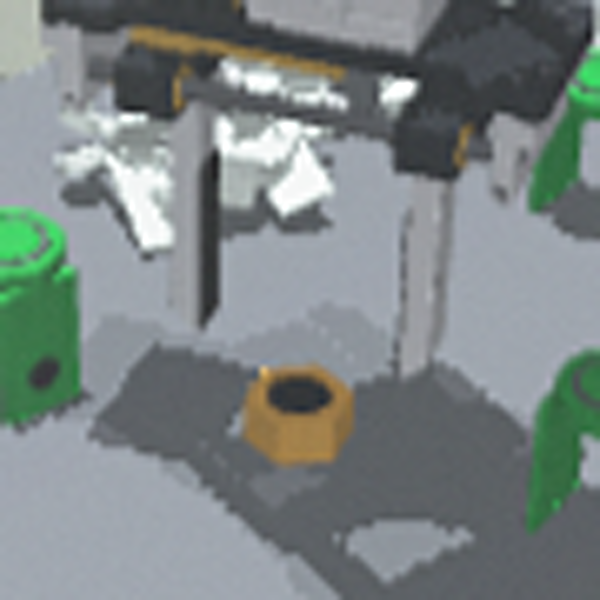

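Call:
servo_tool(series=[[0, 0.07, 1, 0, 0, 0], [0, 0.07, 2, 0, 0, 0], [0, 0.07, 2.7, 0, 0, 0], [0, 0.07, 3.1, 0, 0, 0], [0, 0.07, 3.2, 0, 0, 0], [0, 0.07, 3.2, 0, 0, 0], [0, 0.07, 3.2, 0, 0, 0], [0, 0.07, 3.2, 0, 0, 0], [0, 0.07, 3.2, 0, 0, 0], [0, 0.07, 3.2, 0, 0, 0]])

```text
clock: 34.2
eef_pos: [688.3, -78.5, -28.2]
eef_rot: [3.141, 0.0, 2.011]
wrist_force: [0.2, 0.6, 0.2]
finger_gap: 75.0
```

Call:
servo_tool(series=[[0, 0, 0, 0, 0, 0], [0, 0, 0, 0, 0, 0], [0, 0, 0, 0, 0, 0], [0, 0, 0, 0, 0, 0], [0, 0, 0, 0, 0, 0], [0, 0, 0, 0, 0, 0], [0, 0, 0, 0, 0, 0], [0, 0, 0, 0, 0, 0], [0, 0, 0, 0, 0, 0], [0, 0, 0, 0, 0, 0]], gripper=2.5, grip_force=25)

```text
clock: 35.03
eef_pos: [688.1, -78.5, -28.5]
eef_rot: [-3.142, 0.0, 2.011]
wrist_force: [-0.1, 0.3, 0.2]
finger_gap: 35.7
```

```bash
python3 mv.py 1.685 434.5 121 120;python3 - <<'E'
from h import *
s=snap('side','side29.png')
cv2.imwrite('pics/c37.png',cv2.resize(s['pixels'][130:210,285:365,::-1],(600,600),interpolation=cv2.INTER_CUBIC))
E
```

```text
at [688.1 -78.5 -28.5] [-3.1416  0.      2.0108] gap 35.7 t 35.0 F [-0.1  0.3  0.2]
[434.5, 121.0, 120.0] [ 28.85 -14.45 -14.85] rot [-0.     0.     0.326]
```

View pics/c37.png

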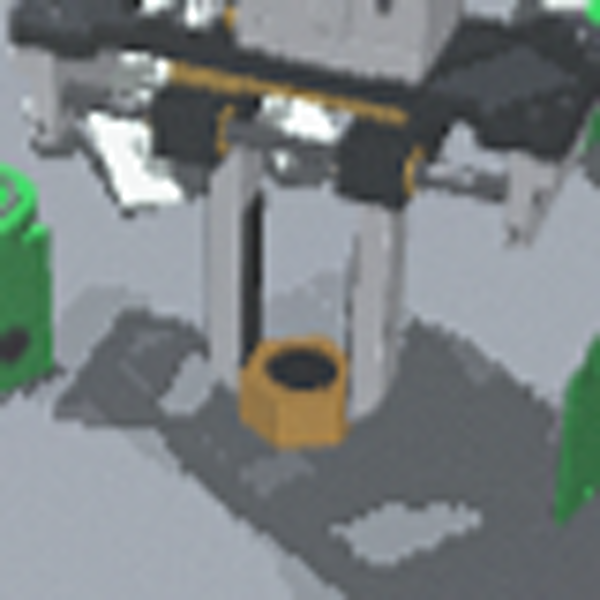

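Call:
servo_tool(series=[[0, 0, -2, 0, 0, 0], [0, 0, -6, 0, 0, 0], [0, 0, -10, 0, 0, 0], [0, 0, -13.8, 0, 0, 0], [3.4, -1.7, -13.8, 0, 0, 0.1], [6.8, -3.4, -13.8, 0, 0, 0.2], [10.2, -5.1, -13.8, 0, 0, 0.3], [13.6, -6.8, -13.8, 0, 0, 0.326], [17, -8.5, -13.8, 0, 0, 0.326], [20, -10, -13.8, 0, 0, 0.326]])

```text
clock: 35.92
eef_pos: [510.4, 60.9, 109.4]
eef_rot: [-3.141, -0.0, 1.685]
wrist_force: [1.1, 0.3, -1.3]
finger_gap: 36.1
```

```bash
python3 mv.py 1.685 434.5 121 108
```

```text
at [510.4  60.9 109.4] [-3.1414e+00 -1.0000e-04  1.6847e+00] gap 36.1 t 35.9 F [ 1.1  0.3 -1.3]
[434.5, 121.0, 108.0] [ 6.83 -6.86  0.14] rot [-0. -0. -0.]
```

Call:
servo_tool(series=[[2.5, -2.5, 0, 0, 0, 0], [5, -5, 0, 0, 0, 0], [6.8, -6.9, 0, 0, 0, 0], [6.8, -6.9, 0, 0, 0, 0], [6.8, -6.9, 1.5, 0, 0, 0], [6.8, -6.9, 3, 0, 0, 0], [6.8, -6.9, 4.5, 0, 0, 0], [6.8, -6.9, 5, 0, 0, 0], [6.8, -6.9, 5, 0, 0, 0], [6.8, -6.9, 5, 0, 0, 0]])

```text
clock: 36.75
eef_pos: [436.5, 119.5, 59.9]
eef_rot: [3.142, 0.0, 1.685]
wrist_force: [0.2, 0.0, -0.1]
finger_gap: 35.7
```

```bash
python3 mv.py 1.685 434.5 121 43;python3 - <<'E'
from h import *
s=snap('side','side30.png')
cv2.imwrite('pics/c38.png',cv2.resize(s['pixels'][220:300,310:390,::-1],(600,600),interpolation=cv2.INTER_CUBIC))
E
```

```text
at [436.5 119.5  59.9] [3.1415 0.     1.6846] gap 35.7 t 36.8 F [ 0.2  0.  -0.1]
[434.5, 121.0, 43.0] [ 0.18 -0.18  1.69] rot [ 0.  0. -0.]
```

View pics/c38.png

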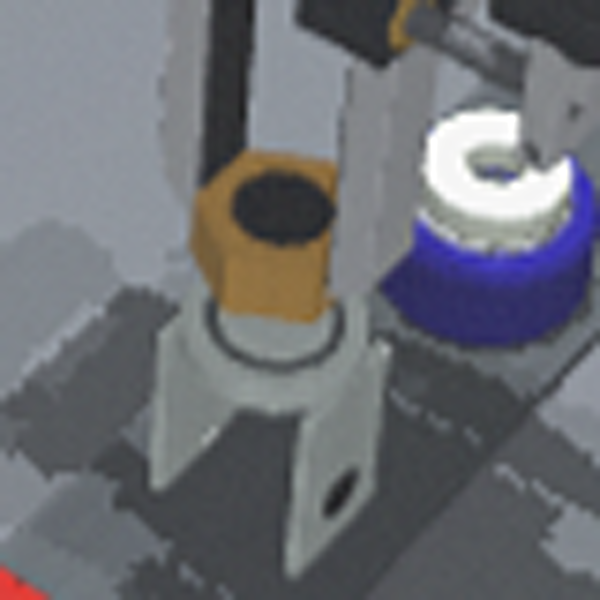

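Run:
```python
from h import *
s=load('side'); print(onplane(s,347.3,247.3,106.4))
```

```text
[437.56216992 119.44592128 106.4       ]
```

Call:
servo_tool(series=[[0.16, -0.2, 0.3, 0, 0, 0], [0.16, -0.2, 0.6, 0, 0, 0], [0.16, -0.2, 0.9, 0, 0, 0], [0.16, -0.2, 1.2, 0, 0, 0], [0.16, -0.2, 1.4, 0, 0, 0], [0.16, -0.2, 1.55, 0, 0, 0], [0.16, -0.2, 1.65, 0, 0, 0], [0.16, -0.2, 1.7, 0, 0, 0], [0.16, -0.2, 1.7, 0, 0, 0], [0.16, -0.2, 1.7, 0, 0, 0]])

```text
clock: 37.63
eef_pos: [434.0, 120.9, 42.5]
eef_rot: [3.142, 0.0, 1.685]
wrist_force: [-0.6, -0.1, -0.4]
finger_gap: 35.8
```

```bash
python3 mv.py 1.685 434.5 121 43;python3 - <<'E'
from h import *
s=snap('side','side31.png')
cv2.imwrite('pics/c39.png',cv2.resize(s['pixels'][220:300,310:390,::-1],(600,600),interpolation=cv2.INTER_CUBIC))
E
```

```text
at [434.  120.9  42.5] [3.1415 0.     1.6848] gap 35.8 t 37.6 F [-0.6 -0.1 -0.4]
[434.5, 121.0, 43.0] [ 0.    0.05 -0.05] rot [ 0.  0. -0.]
```

View pics/c39.png

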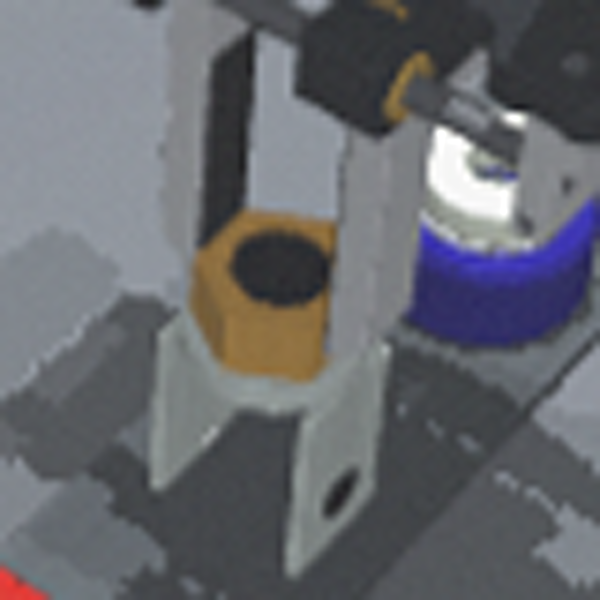

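Run:
```python
from h import *
s=load('side'); print(onplane(s,347.0,255.3,89))
```

```text
[435.26268557 121.09416675  89.        ]
```

Call:
servo_tool(series=[[0, 0, 0.05, 0, 0, 0], [0, 0, 0.05, 0, 0, 0], [0, 0, 0.05, 0, 0, 0], [0, 0, 0.05, 0, 0, 0], [0, 0, 0.05, 0, 0, 0], [0, 0, 0.05, 0, 0, 0], [0, 0, 0.05, 0, 0, 0], [0, 0, 0.05, 0, 0, 0], [0, 0, 0.05, 0, 0, 0], [0, 0, 0.05, 0, 0, 0]])

```text
clock: 38.52
eef_pos: [434.1, 121.0, 42.3]
eef_rot: [3.141, -0.0, 1.685]
wrist_force: [-2.1, -0.9, 6.7]
finger_gap: 35.5
```

Contact at 7 N, and the nut is within 0.5 mm of the fork's axis. Releasing.

Call:
servo_tool(series=[[0, 0, 0, 0, 0, 0], [0, 0, 0, 0, 0, 0], [0, 0, 0, 0, 0, 0], [0, 0, 0, 0, 0, 0], [0, 0, 0, 0, 0, 0], [0, 0, -0.5, 0, 0, 0], [0, 0, -2, 0, 0, 0], [0, 0, -5, 0, 0, 0], [0, 0, -8, 0, 0, 0], [0, 0, -10, 0, 0, 0]], gripper=7.0)

```text
clock: 39.35
eef_pos: [434.5, 121.1, 144.9]
eef_rot: [3.139, -0.0, 1.685]
wrist_force: [0.1, 0.4, 0.4]
finger_gap: 70.0
```

Call:
servo_tool(series=[[-3, 3, -1, 0, 0, 0], [-6, 6, -2, 0, 0, 0], [-9, 9, -2, 0, 0, 0], [-12, 12, -2, 0, 0, 0], [-15, 15, -2, 0, 0, 0], [-18, 15, -2, 0, 0, 0], [-22, 15, -2, 0, 0, 0], [-26, 15, -2, 0, 0, 0], [-30, 15, -2, 0, 0, 0], [-34, 15, -2, 0, 0, 0]])

```text
clock: 40.18
eef_pos: [621.5, -201.7, 162.3]
eef_rot: [-3.142, -0.0, 1.685]
wrist_force: [0.6, 0.3, -0.2]
finger_gap: 70.4
```

Call:
servo_tool(series=[[-4, 0, 0, 0, 0, 0], [-8, 0, 0, 0, 0, 0], [-12, 0, 0, 0, 0, 0], [-16, 0, 0, 0, 0, 0], [-18, 0, 0, 0, 0, 0], [-18, 0, 0, 0, 0, 0], [-18, 0, 0, 0, 0, 0], [-18, 0, 0, 0, 0, 0], [-18, 0, 0, 0, 0, 0], [-18, 0, 0, 0, 0, 0]])

```text
clock: 41.02
eef_pos: [642.6, -377.4, 162.6]
eef_rot: [3.141, 0.0, 1.686]
wrist_force: [0.2, 0.7, -0.3]
finger_gap: 69.9
```

Run:
```python
from h import *
t=snap('top','top32.png'); s=snap('side','side32.png')
a=cv2.resize(t['pixels'][220:310,210:400,::-1],(760,360),interpolation=cv2.INTER_CUBIC); cv2.imwrite('pics/c40.png',a)
cv2.imwrite('pics/c41.png',cv2.resize(s['pixels'][170:330,290:450,::-1],(600,600),interpolation=cv2.INTER_CUBIC))
```

```text
(no output)
```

View pics/c40.png

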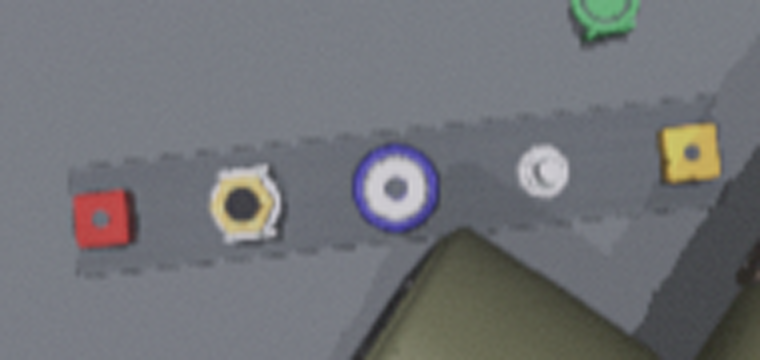

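View pics/c41.png

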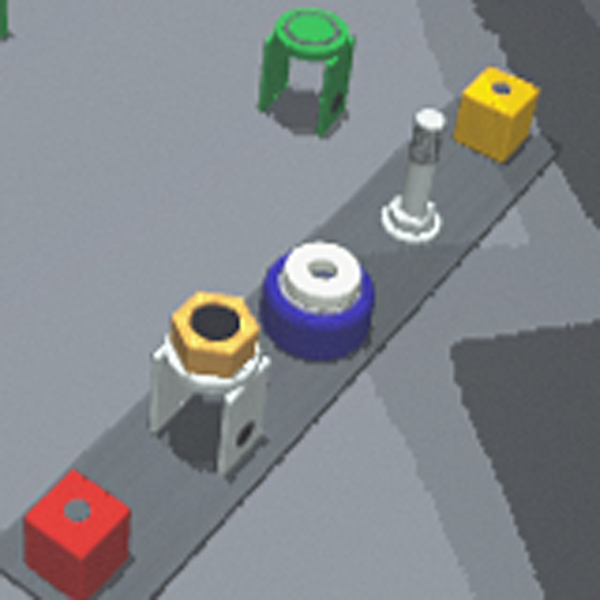

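View pics/side32.png

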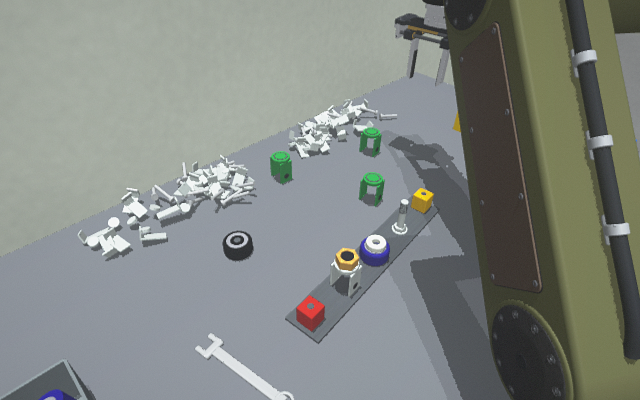

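Run:
```python
from h import *
t=load('top');s=load('side'); f=lambda x,y:(x/4+210-.37,y/4+220-.37); g=lambda x,y:(x/3.75+290-.37,y/3.75+170-.37)
P={}
for n,a,b,z in (('red',(101,219),(78,510),46),('nut',(241.5,204),(214,321),89),('spacer',(397,187.5),(322,268),48),('flange',(543.5,171.5),(411,218),9),('bolttop',(550,173),(430,119),86),('yel',(692,153),(502,88),46)):
    P[n]=(onplane(t,*f(*a),z)[:2],onplane(s,*g(*b),z)[:2]); print(n,P[n][0].round(1),P[n][1].round(1))
for i in (0,1):
    r,y=P['red'][i],P['yel'][i]; print('targets',((3*r+y)/4).round(1),((r+y)/2).round(1),((r+3*y)/4).round(1))
```

```text
red [422.  219.9] [424.6 219.6]
nut [432.5 122.2] [435.7 121.4]
spacer [443.8  21.5] [446.4  22.3]
flange [455.3 -79.2] [459.  -80.4]
bolttop [453.4 -78.8] [458.3 -78.4]
yel [ 467.7 -177.1] [ 471.1 -178.2]
targets [433.4 120.7] [444.8  21.4] [456.2 -77.8]
targets [436.3 120.2] [447.9  20.7] [459.5 -78.8]
```

Everything is within about 1.6 mm of its target in both views, and nothing is touched. Handing in.

```bash
python3 -c "
from h import *
s=read_state();print(s['clock'],abs(s['qd']).max())
print(sign_off())"
```

```text
41.1167 0.005557676591707009
the job is handed in; nothing more can be done
None
```

The castor parts are laid out on the plate as asked, and the job was handed in at 41 s with the gripper open and clear of everything. I placed them in the order wheel, fork, bolt, then spacer on the wheel and nut on the fork.

**Position checks:** In both cameras' last pictures the fork with its nut, the wheel with its spacer and the bolt stand upright in the row. Most points measured within about 2 mm of where they should be; the bolt top is up to 3 mm off in the top view. The nut and the spacer are within about 1.5 mm of the fork's and the wheel's centres.

**Left alone:** The last side picture shows the black wheel, the wrench and the green forks where they were. I judged this by eye.

**Disagreements:**
- **TCP height:** The real fingertips sat about 30–34 mm above the reported TCP height. My first grasp of the wheel closed on air above it, without touching anything, and I used the corrected height from then on.
- **Cameras:** The two cameras differ from each other by 2–5 mm in x. I took the average when picking parts up, and checked the placings within each view.

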